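# Sort the samples and supplies off the analysis bench

### The arm

A 6-joint arm with a two-finger parallel gripper is mounted at the origin on the work surface. World frame = base frame: x ahead of the robot, y to its left, z up, the work surface at z = 0. Lengths are in mm, angles in rad, forces in N, time in s.
With the tool pointing down it reaches from about 275 to 1000 mm from the base axis. Payload 8.4 kg.
Tool frame: the origin (TCP) lies at the very end of the fingers, on their centre line; the grasp point (between the pads) lies 19 mm behind it; z points along the fingers, y is the direction in which the jaws open and shut (so a half turn about z gives the same grasp; the last joint's range is limited). The gripper opens to 85 mm and grips with 20 to 120 N. Pads are 22 mm wide; open, the fingers measure 114 mm over their backs; the gripper's body (76 mm by 85 mm) begins 54 mm behind the grasp point. The pads swing forward as they close: fully open they stand 13 mm farther back than shut.
Start: joints at [1.193, 0.353, 1.633, -0, 1.155, -0.002], TCP at [229.384, 581.387, 231.281] pointing down, gripper open.
Joint ranges: [-2.63, 2.63], [-0.92, 2.1], [0.06, 2.66], [-1.3, 4.44], [0, 2.69], [-3.02, 3.02]. Speed limits (rad/s): [2.22, 2.22, 2.79, 3.14, 3.14, 3.14].

### API

Orientations are given as [roll, pitch, yaw] about the fixed x, y, z axes, in that order (R = Rz(yaw) Ry(pitch) Rx(roll)).
In Python, from rig import readout, grab_frame, calibration, r gives the robot as it stands. The module is installed in compiled form; this text tells all that it offers.
- The arm moves only by the tool play_rows, never from a script. Its argument "rows" is a list of rows, each a list of 3 entries, a list of its own where there are three numbers: the closure in counts, from 0 (fully open) to 255 (shut), then the shift along the tool's x, y, z in cm, then the turn, a rotation vector about the tool's x, y, z in rad. In form: [[gripper, [dx, dy, dz], [rx, ry, rz]], ...]. A call has 1 to 12 rows; each row is the pose to reach, as a shift and turn from the pose commanded when the call began, along the tool's axes at that moment; what a row does not reach only later rows make up. A row lasts 1/12 s, in which the tool goes at most 41.7 mm and 7.16 degrees, less where a joint would pass 70% of its speed; a pose out of reach is approached as far as the arm can. A call with a gripper value outside its range is refused whole. The fingers move at their own pace and stop on an object; "squeeze" is the grip in N (left out, the last holds). Time passes only in rows, so rows that repeat a pose let the fingers close. It gives the time, the measured TCP pose, the force and the opening at its end, in the units of the state.
- readout.sense(): the state, without advancing time (a new reading comes with each control period).
- grab_frame(name): name is "scene" or "top" or "wrist"; returns (picture, depth): 400x640x3 uint8, red, green, blue; 400x640 float32, mm along the optical axis (not along the pixel's ray), 0 where there is no reading.
- calibration(name): a dict with "vfov" (degrees; the focal length in pixels is half the picture's height over the tangent of half this angle, whatever the lens; pixels are square), "cx", "cy" (the principal point, pixels), "cam_to_world" (4x4, takes a point from camera to world coordinates). Camera axes: x right, y down, z forward; pixel columns grow to the right and rows downward; lengths in mm; the calibration is good to about 2 mm. A picture is of the moment at which its call begins: read the wrist's pose just before it. calibration takes no time and is no camera call; for the wrist camera it gives the pose at the moment of the call.
- r.sign_off(): hands the job in, once; it reports no verdict.
The state is a dict: "clock": time; "qpos": joint angles; "qvel": joint speeds; "joint_efforts": joint torques, N m; "eef_pos": TCP position; "tcp_rot": TCP orientation; "contact_force": force on the tool from outside, world axes, zero at the start; "wrist_torque": the same for the moment, N m; "opening": opening from 0.0 (shut) to 1.0 (fully open).
Only numpy, scipy, OpenCV 4.12 (cv2) and the standard library are available. Lean on these libraries where they do the work, as an engineer would, in place of code of your own. Each camera call takes 0.05 s, during which the arm holds its last target.

### The job

Clear the lab bench: stand the red-capped sample bottle in the empty place of the red rack and the blue-capped one in the empty place of the blue rack, and pack the green, yellow and grey cartons into the cardboard stock tray so that all three stand upright and flat on its floor. Set everything down gently, do not drop it, and leave the two small bottles already in the racks undisturbed.

Things in the scene. Friction and masses are not known exactly. Their poses are not given: they have to be found in the camera images.
- red_bottle_mid (a point): A white plastic sample bottle with a red screw cap and a white label with a red stripe, standing alone on the bench: 110 mm tall; straight round body 50 mm in diameter up to 77 mm above its foot, then a shoulder to the cap (39 mm in diameter, the top 20 mm). Point: its centre, 55 mm above its foot; z up along the bottle. Mass about 150 g.
- blue_bottle_mid (a point): A white plastic sample bottle with a blue screw cap and a white label with a blue stripe, standing alone on the bench: 110 mm tall; straight round body 50 mm in diameter up to 77 mm above its foot, then a shoulder to the cap (39 mm in diameter, the top 20 mm). Point: its centre, 55 mm above its foot; z up along the bottle. Mass about 150 g.
- green_box_mid (a point): The wide carton, green with white panels and a white strip of tape over its top: 52 x 70 mm, 62 mm tall. Its x axis runs along the 52 mm side, its y axis along the 70 mm side, z up. It stands upright on the bench at any yaw. Point: its centre, 31 mm above its underside. Mass about 120 g.
- yellow_box_mid (a point): The middle carton, yellow with white panels and a white strip of tape over its top: 52 x 44 mm, 66 mm tall. Its x axis runs along the 52 mm side, its y axis along the 44 mm side, z up. It stands upright on the bench at any yaw. Point: its centre, 33 mm above its underside. Mass about 90 g.
- grey_box_mid (a point): The narrow carton, grey with orange panels and an orange strip of tape over its top: 52 x 34 mm, 58 mm tall. Its x axis runs along the 52 mm side, its y axis along the 34 mm side, z up. It stands upright on the bench at any yaw. Point: its centre, 29 mm above its underside. Mass about 70 g.
- red_rack_free (a point): Centre of the floor (4 mm above the bench) of the empty place of the fixed red plastic bottle rack: 76 x 148 mm outside, 40 mm high, open on top, walls 4 mm. A cross wall, also 40 mm high, makes two places 68 mm square inside, centres 72 mm apart. x across the rack, y along its length, z up; the other, occupied place lies 72 mm towards -y.
- blue_rack_free (a point): Centre of the floor (4 mm above the bench) of the empty place of the fixed blue plastic bottle rack: 76 x 148 mm outside, 40 mm high, open on top, walls 4 mm. A cross wall, also 40 mm high, makes two places 68 mm square inside, centres 72 mm apart. x across the rack, y along its length, z up; the other, occupied place lies 72 mm towards +y.
- stock_tray: Low open tray of brown cardboard, fixed: 76 x 188 mm outside, 28 mm high, walls and floor 4 mm, 68 x 180 mm inside, no dividers. Origin: centre of its underside, on the bench; x across it, y along its length, z up. The cartons fit in one row along y, 52 mm sides across the tray, with 8 mm spare on each side and for each of four gaps along the row; they rise well above its walls.
- small_red_mid (a point): A smaller white plastic bottle with a red cap, 42 mm in diameter and 80 mm tall, standing loose in the middle of the other place of the red rack since before; it must stay there. Point: its centre, 40 mm above its foot.
- small_blue_mid (a point): A smaller white plastic bottle with a blue cap, 42 mm in diameter and 80 mm tall, standing loose in the middle of the other place of the blue rack since before; it must stay there. Point: its centre, 40 mm above its foot.

How it is judged (in metres and radians):
At the end, for the whole second after the job is handed in: Large bottles upright (0.12 rad) on the floor of their own colour's empty place, within 18 mm of its centre; three cartons upright (0.1 rad) in the tray, within 5 mm of its floor; small bottles upright, moved less than 20 mm; all released, at rest (horizontal distance between red_bottle_mid and red_rack_free below 0.018 m and z of red_bottle_mid in the frame of red_rack_free between 0.049 and 0.061 m and angle between each of red_bottle_mid, small_red_mid, blue_bottle_mid, small_blue_mid's own z axis and vertical below 0.12 rad and linear speed of each of red_bottle, blue_bottle, green_box, yellow_box, grey_box below 0.02 m/s and distance of each of small_red_mid, small_blue_mid from where it was at the start of the episode below 0.02 m and horizontal distance between blue_bottle_mid and blue_rack_free below 0.018 m and z of blue_bottle_mid in the frame of blue_rack_free between 0.049 and 0.061 m and x of green_box_mid in the frame of stock_tray between -0.034 and 0.034 m and y of green_box_mid in the frame of stock_tray between -0.09 and 0.09 m and z of green_box_mid in the frame of stock_tray between 0.03 and 0.04 m and angle between each of green_box_mid, yellow_box_mid, grey_box_mid's own z axis and vertical below 0.1 rad and x of yellow_box_mid in the frame of stock_tray between -0.034 and 0.034 m and y of yellow_box_mid in the frame of stock_tray between -0.09 and 0.09 m and z of yellow_box_mid in the frame of stock_tray between 0.032 and 0.042 m and x of grey_box_mid in the frame of stock_tray between -0.034 and 0.034 m and y of grey_box_mid in the frame of stock_tray between -0.09 and 0.09 m and z of grey_box_mid in the frame of stock_tray between 0.028 and 0.038 m); the robot touches nothing.
It fails at once if a large bottle is dropped or slammed into its rack: faster than 0.5 m/s with its foot under 20 mm above the place's floor ((horizontal distance between red_bottle_mid and red_rack_free below 0.03 m and z of red_bottle_mid in the frame of red_rack_free below 0.075 m and linear speed of red_bottle above 0.5 m/s) or (horizontal distance between blue_bottle_mid and blue_rack_free below 0.03 m and z of blue_bottle_mid in the frame of blue_rack_free below 0.075 m and linear speed of blue_bottle above 0.5 m/s)).
It fails at once if a carton is dropped or slammed into the tray: faster than 0.5 m/s with its foot under 20 mm above the tray's floor ((x of green_box_mid in the frame of stock_tray between -0.034 and 0.034 m and y of green_box_mid in the frame of stock_tray between -0.09 and 0.09 m and z of green_box_mid in the frame of stock_tray below 0.055 m and linear speed of green_box above 0.5 m/s) or (x of yellow_box_mid in the frame of stock_tray between -0.034 and 0.034 m and y of yellow_box_mid in the frame of stock_tray between -0.09 and 0.09 m and z of yellow_box_mid in the frame of stock_tray below 0.057 m and linear speed of yellow_box above 0.5 m/s) or (x of grey_box_mid in the frame of stock_tray between -0.034 and 0.034 m and y of grey_box_mid in the frame of stock_tray between -0.09 and 0.09 m and z of grey_box_mid in the frame of stock_tray below 0.053 m and linear speed of grey_box above 0.5 m/s)).
It fails at once if a small bottle already in a rack is shifted by more than 20 mm or tipped by more than 0.4 rad ((distance of small_red_mid from where it was at the start of the episode above 0.02 m or angle between small_red_mid's own z axis and vertical above 0.4 rad) or (distance of small_blue_mid from where it was at the start of the episode above 0.02 m or angle between small_blue_mid's own z axis and vertical above 0.4 rad)).
It also fails if it takes over 128 s, if anything falls off the work surface, if the arm or the gripper's body presses on something with over 40 N, if the wrist force passes 120 N, or if a joint passes its speed limit or range.

## Working session

There is one attempt and no reset: what is moved stays moved. The work goes in short steps, Python scripts to look and compute and a tool call to move; the robot and the scene stay as the last step left them, time stands still between calls to the robot, and variables do not carry over. Pictures are saved under pics/ and viewed, and the job is handed in when it is done.

Besides the shell and the picture viewer there is one more tool, called after "Emit:" by a JSON object that holds its "fn" and its "kwargs", one argument or row to a line. play_rows: Moves the arm, as the interface text tells. Its arguments: {"type":"object","properties":{"rows":{"type":"array"},"squeeze":{"type":"number"}},"required":["rows"]}

```bash
mkdir -p pics; cat > h.py <<'E'
import numpy as np, cv2
from rig import readout, grab_frame, calibration, r
def K(name):
    c=calibration(name); f=200/np.tan(np.radians(c['vfov'])/2); return f,c['cx'],c['cy'],np.array(c['cam_to_world'])
def cloud(name,d):
    f,cx,cy,T=K(name); v,u=np.mgrid[0:400,0:640]
    P=np.stack([(u-cx)/f*d,(v-cy)/f*d,d],-1)
    W=P@T[:3,:3].T+T[:3,3]; W[d==0]=np.nan
    return W
def save(n,img): cv2.imwrite('pics/'+n,img[:,:,::-1])
E
python3 - <<'E'
from h import *
print(readout.sense())
for n in ('top','scene'):
    p,d=grab_frame(n); save(n+'0.png',p); np.savez('f_'+n,p=p,d=d,W=cloud(n,d))
    print(n,calibration(n))
E
```

```text
{'clock': 0.0, 'qpos': array([ 1.19260257e+00,  3.53664803e-01,  1.63413938e+00,  2.76113649e-05,
        1.15521934e+00, -2.42231835e-03]), 'qvel': array([ 0.00016029, -0.00079693, -0.0004417 , -0.00030381, -0.00232317,
       -0.00035869]), 'joint_efforts': array([ 1.27716172e-03, -6.05256128e+01, -3.42072451e+01, -8.21924050e-05,
        9.31377697e-03, -4.74003940e-06]), 'eef_pos': array([229.19401285, 580.9359833 , 230.54904619]), 'tcp_rot': array([-3.14016185e+00, -2.87111436e-05,  2.76581003e+00]), 'contact_force': array([-0.64155353,  1.02845359,  0.76920921]), 'wrist_torque': array([0.01856043, 0.00032058, 0.04954653]), 'opening': 0.9999998106354678}
top {'vfov': 46.69064560485549, 'cx': 320.4241501744377, 'cy': 200.3906008927606, 'cam_to_world': array([[ 2.82343416e-02, -9.88621811e-01,  1.47748896e-01,
         3.22839917e+02],
       [-9.99552211e-01, -2.64575477e-02,  1.39777005e-02,
        -7.51861595e+00],
       [-9.90958612e-03, -1.48077387e-01, -9.88926129e-01,
         1.31703002e+03],
       [ 0.00000000e+00,  0.00000000e+00,  0.00000000e+00,
         1.00000000e+00]])}
scene {'vfov': 48.23206314083327, 'cx': 326.36384875142807, 'cy': 209.6424719035006, 'cam_to_world': array([[-7.54021854e-02,  7.32904537e-01, -6.76140112e-01,
         1.19586476e+03],
       [ 9.97085991e-01,  6.32893622e-02, -4.25908796e-02,
         4.60580909e+01],
       [ 1.15774275e-02, -6.77381279e-01, -7.35541002e-01,
         8.35828314e+02],
       [ 0.00000000e+00,  0.00000000e+00,  0.00000000e+00,
         1.00000000e+00]])}
```

View pics/top0.png

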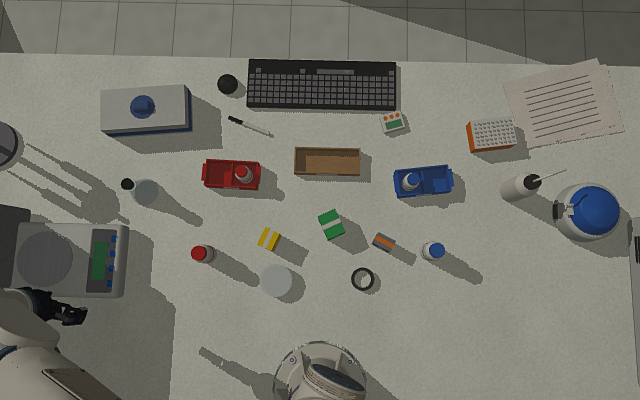

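View pics/scene0.png

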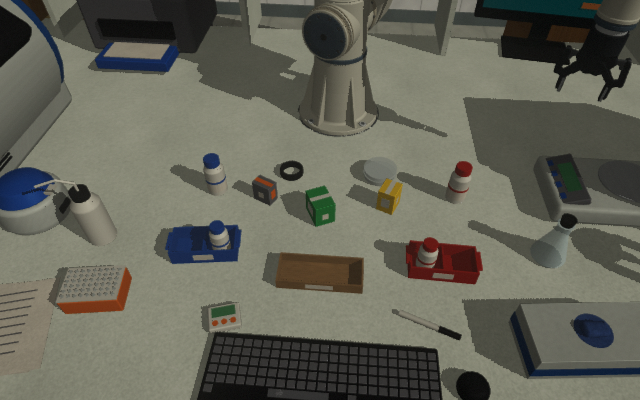

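```bash
python3 - <<'E'
from h import *
W={};P={}
for n in('top','scene'):
    z=np.load(f'f_{n}.npz'); W[n]=z['W'];P[n]=z['p']
    w=z['W']; b=(w[...,0]>350)&(w[...,0]<600)&(abs(w[...,1])<300)&(abs(w[...,2])<8)
    print(n,'bench z',np.nanmedian(w[...,2][b]),np.nanstd(w[...,2][b]))
# objects: pixel windows in top
win={'red':(185,240,218,268),'yel':(255,225,285,255),'grn':(315,207,350,243),'gry':(370,230,400,256),'blu':(418,236,450,265),
'rrack':(198,152,264,195),'tray':(290,143,364,180),'brack':(388,160,458,202)}
zr={'red':(100,116),'yel':(60,72),'grn':(57,68),'gry':(53,63),'blu':(100,116),'rrack':(34,44),'tray':(23,33),'brack':(34,44)}
for k,(a,b,c,d) in win.items():
    w=W['top'][b:d,a:c].reshape(-1,3); s=w[(w[:,2]>zr[k][0])&(w[:,2]<zr[k][1])]
    r_=cv2.minAreaRect(s[:,:2].astype(np.float32))
    print(k,len(s),np.round(s.mean(0),1),np.round(r_[0],1),np.round(r_[1],1),round(r_[2],1), 'zmax',np.nanmax(w[:,2]).round(1))
for n,(a,b,c,d) in {'top':(170,130,490,290),'scene':(150,130,510,310)}.items():
    cv2.imwrite(f'pics/{n}0z.png',cv2.resize(P[n][b:d,a:c,::-1],None,fx=2.2,fy=2.2,interpolation=cv2.INTER_CUBIC))
E
```

```text
top bench z -0.5895414542120534 2.759742826186108
scene bench z 0.965993611846443 1.8241968483888706
red 180 [357.4 323.7 108.7] [356.8 324.6] [37.1 36.6] 89.8 zmax 116.2
yel 308 [401.9 149.3  65.1] [402.2 149. ] [44.4 52.1] 68.0 zmax 71.4
grn 462 [447.  -20.2  61.4] [447.2 -20.5] [69.6 51.7] 26.3 zmax 67.7
gry 229 [ 402.5 -165.9   57.6] [ 402.4 -166. ] [52.2 34. ] 62.8 zmax 65.6
blu 184 [ 381.9 -295.3  109.5] [ 381.7 -295.5] [36.3 37.6] 1.4 zmax 115.1
rrack 395 [583.6 262.6  38.1] [585.1 266. ] [166.6  77.4] 88.3 zmax 90.4
tray 278 [ 6.316e+02 -3.000e-01  2.720e+01] [631.8  -3.3] [186.5  78.8] 90.0 zmax 33.7
brack 395 [ 579.4 -275.    38.6] [ 579.2 -275.4] [ 76.6 166.7] 7.5 zmax 90.1
```

```bash
python3 - <<'E'
from h import *
z=np.load('f_top.npz');p=z['p'][195:275,180:460]
cv2.imwrite('pics/topz2.png',cv2.resize(p[:,:,::-1],None,fx=2.85,fy=2.85,interpolation=cv2.INTER_CUBIC))
E
```

```text
(no output)
```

View pics/top0z.png

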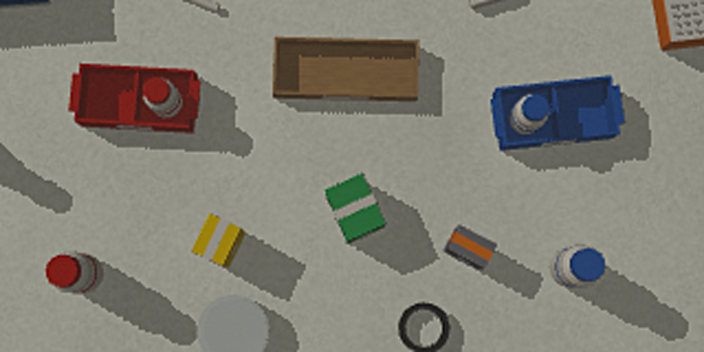

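View pics/scene0z.png

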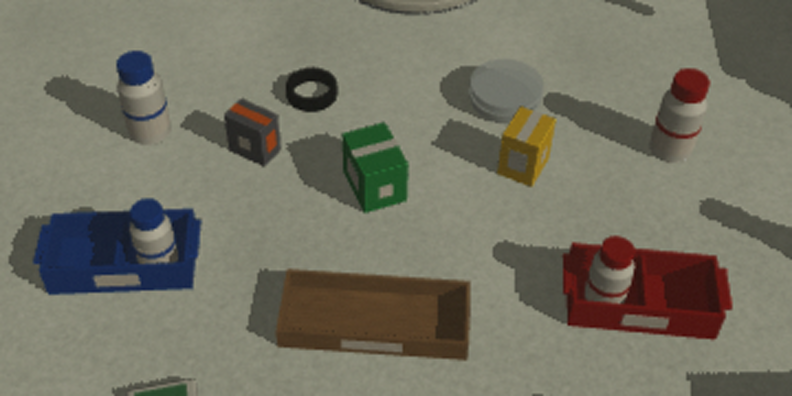

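```bash
cat >> h.py <<'E'
def plan(x,y,z,jaw):
    """target TCP world mm, jaw = world angle deg of tool y (mod 180). prints tool-frame shift(cm)/turn"""
    from scipy.spatial.transform import Rotation as R
    s=readout.sense(); Rc=R.from_euler('xyz',s['tcp_rot']).as_matrix()
    d=Rc.T@(np.array([x,y,z])-s['eef_pos'])/10
    ya=np.degrees(np.arctan2(Rc[1,1],Rc[0,1])); dj=(jaw-ya+90)%180-90
    # tool z down: positive turn about tool z = negative world yaw
    print('shift cm',np.round(d,2),'rz rad',round(-np.radians(dj),3),'(deg %.1f)'%dj,'dist mm %.0f'%np.linalg.norm(d*10),'jaw now %.1f q6 %.2f'%(ya,s['qpos'][5]))
E
python3 - <<'E'
from h import *
z=np.load('f_scene.npz');W=z['W'].reshape(-1,3);T=np.load('f_top.npz')['W'].reshape(-1,3)
reg={'red':(357,324,40,100,116),'yel':(402,149,50,60,72),'grn':(447,-20,55,57,68),'gry':(402,-166,45,53,63),'blu':(382,-295,40,100,116),'rrack':(585,266,105,35,44),'tray':(632,-3,115,22.5,33),'brack':(579,-275,105,35,44),'sred':(585,230,40,72,90),'sblu':(575,-240,40,72,90)}
for k,(x,y,rad,a,b) in reg.items():
    for n,w in(('scene',W),('top',T)):
        m=(np.hypot(w[:,0]-x,w[:,1]-y)<rad)&(w[:,2]>a)&(w[:,2]<b)
        s=w[m]; 
        if len(s)<5: print(k,n,len(s)); continue
        r_=cv2.minAreaRect(s[:,:2].astype(np.float32))
        print(k,n,len(s),np.round(r_[0],1),np.round(r_[1],1),round(r_[2],1),'z',np.percentile(s[:,2],[50]).round(1))
plan(357,324.3,150,0)
E
```

```text
red scene 179 [356.5 327.9] [37.4 39.5] 50.8 z [110.6]
red top 180 [356.8 324.6] [37.1 36.6] 89.8 z [108.7]
yel scene 308 [401.  152.4] [44.  55.4] 66.2 z [66.9]
yel top 308 [402.2 149. ] [44.4 52.1] 68.0 z [64.9]
grn scene 486 [445.4 -17.5] [73.5 53. ] 26.0 z [62.9]
grn top 462 [447.2 -20.5] [69.6 51.7] 26.3 z [61.4]
gry scene 226 [ 400.5 -162.8] [54.7 35.9] 63.5 z [58.8]
gry top 229 [ 402.4 -166. ] [52.2 34. ] 62.8 z [57.6]
blu scene 177 [ 382.1 -292.7] [38.9 37.2] 53.3 z [110.5]
blu top 184 [ 381.7 -295.5] [36.3 37.6] 1.4 z [109.6]
rrack scene 692 [582.9 269.5] [166.6  79.3] 88.9 z [39.6]
rrack top 354 [585.1 265.2] [165.   77.4] 88.1 z [38.3]
tray scene 642 [630.2  -1. ] [ 80.3 188.7] 0.2 z [27.7]
tray top 283 [631.8  -3.3] [186.5  78.8] 90.0 z [26.9]
brack scene 651 [ 577.6 -272.2] [ 79.9 165.8] 8.2 z [39.2]
brack top 361 [ 579.2 -275.4] [ 76.6 166.7] 7.5 z [38.9]
sred scene 187 [583.1 232.3] [30.7 32.3] 36.6 z [84.4]
sred top 117 [584.  229.8] [30. 32.] 85.6 z [82.6]
sblu scene 179 [ 572.9 -236. ] [30.9 32.8] 87.3 z [84.5]
sblu top 120 [ 573.9 -239.4] [31.4 29.6] 85.3 z [83.7]
shift cm [-21.31 -19.18   8.09] rz rad 1.195 (deg -68.5) dist mm 298 jaw now 68.5 q6 -0.00
```

Emit:
{"fn": "play_rows", "kwargs": {
  "rows": [
    [0,[-4,-3.6,1],[0,0,0.12]],
    [0,[-7,-6.3,2],[0,0,0.24]],
    [0,[-10,-9,3],[0,0,0.36]],
    [0,[-13,-11.7,4],[0,0,0.48]],
    [0,[-16,-14.4,5],[0,0,0.6]],
    [0,[-18.5,-16.7,6],[0,0,0.72]],
    [0,[-20.5,-18.5,6.5],[0,0,0.84]],
    [0,[-21.3,-19.2,6.5],[0,0,0.96]],
    [0,[-21.3,-19.2,6.5],[0,0,1.08]],
    [0,[-21.3,-19.2,6.5],[0,0,1.195]],
    [0,[-21.3,-19.2,6.5],[0,0,1.195]],
    [0,[-21.3,-19.2,6.5],[0,0,1.195]]
  ],
  "squeeze": 40
}}

```text
clock: 1.1
eef_pos: [357.0, 324.5, 166.1]
tcp_rot: [-3.141, 0.0, 1.574]
contact_force: [-0.2, 0.8, -0.1]
opening: 1.002
```

```bash
cat >> h.py <<'E'
def wrist(tag):
    s=readout.sense(); T=K('wrist')
    p,d=grab_frame('wrist'); save(tag+'.png',p)
    f,cx,cy,M=T; v,u=np.mgrid[0:400,0:640]
    P=np.stack([(u-cx)/f*d,(v-cy)/f*d,d],-1); W=P@M[:3,:3].T+M[:3,3]; W[d==0]=np.nan
    return p,d,W
def fit(W,x,y,rad,a,b):
    w=W.reshape(-1,3); m=(np.hypot(w[:,0]-x,w[:,1]-y)<rad)&(w[:,2]>a)&(w[:,2]<b); s=w[m]
    if len(s)<5: print('few',len(s)); return
    r_=cv2.minAreaRect(s[:,:2].astype(np.float32)); c=cv2.minEnclosingCircle(s[:,:2].astype(np.float32))
    print(len(s),'rect',np.round(r_[0],1),np.round(r_[1],1),round(r_[2],1),'circ',np.round(c[0],1),round(c[1],1),'mean',s.mean(0).round(1))
E
python3 - <<'E'
from h import *
s=readout.sense();print(s['clock'],s['eef_pos'],s['tcp_rot'])
p,d,W=wrist('w1')
fit(W,357,326,40,100,116)
fit(W,357,326,60,30,75)
plan(356.8,326,46,0)
E
```

```text
1.1 [356.96610037 324.47620024 166.14673447] [-3.14132216e+00  2.10836738e-04  1.57422290e+00]
2931 rect [354.7 326.8] [38.  38.3] 78.8 circ [354.5 326.6] 19.4 mean [354.5 328.6 110.8]
754 rect [354.6 341.3] [49.8 21.2] 0.0 circ [354.6 331.8] 24.9 mean [354.7 347.2  54.4]
shift cm [ 1.400e-01 -1.000e-02  1.202e+01] rz rad 0.004 (deg -0.2) dist mm 120 jaw now 0.2 q6 0.73
```

View pics/w1.png

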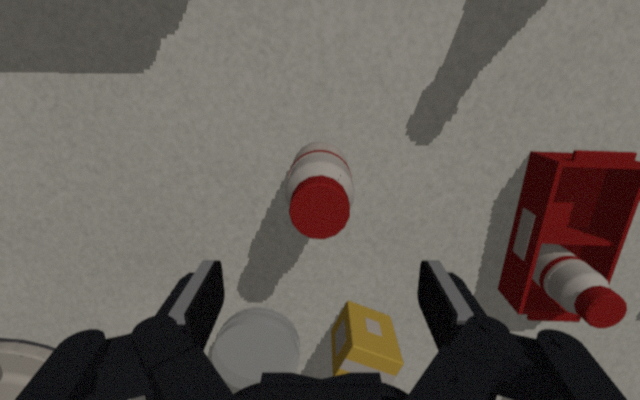

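Emit:
{"fn": "play_rows", "kwargs": {
  "rows": [
    [0,[0.2,-0.15,1.5],[0,0,0]],
    [0,[0.2,-0.15,3.5],[0,0,0]],
    [0,[0.2,-0.15,6],[0,0,0]],
    [0,[0.2,-0.15,8.5],[0,0,0]],
    [0,[0.2,-0.15,10.5],[0,0,0]],
    [0,[0.2,-0.15,11.5],[0,0,0]],
    [0,[0.2,-0.15,12],[0,0,0]],
    [0,[0.2,-0.15,12],[0,0,0]],
    [130,[0.2,-0.15,12],[0,0,0]],
    [180,[0.2,-0.15,12],[0,0,0]],
    [180,[0.2,-0.15,12],[0,0,0]],
    [180,[0.2,-0.15,12],[0,0,0]]
  ],
  "squeeze": 40
}}

```text
clock: 2.15
eef_pos: [356.2, 327.2, 47.5]
tcp_rot: [3.14, -0.001, 1.571]
contact_force: [-0.3, -0.5, 5.5]
opening: 0.569
```

Emit:
{"fn": "play_rows", "kwargs": {
  "rows": [
    [180,[0,0,0],[0,0,0]],
    [180,[0,0,0],[0,0,0]],
    [180,[0,0,0],[0,0,0]],
    [180,[0,0,0],[0,0,0]]
  ]
}}

```text
clock: 2.48
eef_pos: [356.2, 327.2, 47.5]
tcp_rot: [3.14, -0.001, 1.571]
contact_force: [-1.2, -0.4, 5.5]
opening: 0.57
```

Emit:
{"fn": "play_rows", "kwargs": {
  "rows": [
    [180,[0,0,-0.5],[0,0,0]],
    [180,[0,0,-1.5],[0,0,0]],
    [180,[0,0,-3.5],[0,0,0]],
    [180,[0,0,-6],[0,0,0]],
    [180,[0,0,-8],[0,0,0]],
    [180,[0,0,-9.5],[0,0,0]],
    [180,[0,0,-10],[0,0,0]],
    [180,[0,1,-10],[0,0,0]],
    [180,[0,3,-10],[0,0,0]],
    [180,[0,5,-10],[0,0,0]],
    [180,[0,6,-10],[0,0,0]],
    [180,[0,6,-10],[0,0,0]]
  ]
}}

```text
clock: 3.48
eef_pos: [417.5, 326.5, 145.6]
tcp_rot: [3.141, 0.0, 1.57]
contact_force: [-0.4, 0.3, -1.4]
opening: 0.571
```

```bash
python3 - <<'E'
from h import *
s=readout.sense();print(s['clock'],s['eef_pos'],s['tcp_rot'],s['opening'])
p,d,W=wrist('w2')
fit(W,s['eef_pos'][0],s['eef_pos'][1],70,150,222)
fit(W,585,268,105,35,44)
plan(585,304,147.5,-1.7)
E
```

```text
3.4833 [417.49543794 326.4705916  145.56042441] [3.14136966e+00 1.74430577e-04 1.56950335e+00] 0.571423885314837
42042 rect [415.5 332.2] [124.1  38.1] 0.0 circ [415.4 336.4] 62.1 mean [415.8 336.3 198.4]
4785 rect [582.5 268.3] [164.4  78.1] 88.1 circ [581.6 269. ] 84.8 mean [582.7 296.9  39.4]
shift cm [-2.19 16.9  -0.23] rz rad 0.028 (deg -1.6) dist mm 170 jaw now -0.1 q6 0.66
```

View pics/w2.png

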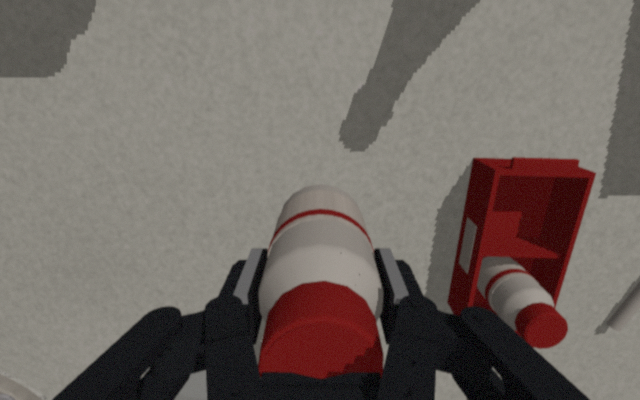

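Emit:
{"fn": "play_rows", "kwargs": {
  "rows": [
    [180,[0,1,0],[0,0,0.02]],
    [180,[-0.4,3.5,0],[0,0,0.03]],
    [180,[-0.9,6.5,0],[0,0,0.03]],
    [180,[-1.4,10,0],[0,0,0.03]],
    [180,[-1.8,13,0],[0,0,0.03]],
    [180,[-2.1,15.5,0],[0,0,0.03]],
    [180,[-2.2,16.7,0],[0,0,0.03]],
    [180,[-2.2,16.9,0],[0,0,0.03]],
    [180,[-2.2,16.9,0],[0,0,0.03]],
    [180,[-2.2,16.9,0],[0,0,0.03]]
  ]
}}

```text
clock: 4.37
eef_pos: [583.0, 304.7, 145.8]
tcp_rot: [-3.14, 0.001, 1.541]
contact_force: [-0.5, -0.4, -1.2]
opening: 0.569
```

```bash
python3 - <<'E'
from h import *
s=readout.sense();print(s['clock'],s['eef_pos'],s['tcp_rot'],s['opening'])
p,d,W=wrist('w3')
p,d=grab_frame('scene');save('s3.png',cv2.resize(p[120:320,330:560],None,fx=3,fy=3))
plan(585,304,51.5,-1.7)
E
```

```text
4.3667 [582.9852841  304.65005943 145.79318697] [-3.13981437e+00  6.21602218e-04  1.54089109e+00] 0.5686390707489829
shift cm [-0.08  0.2   9.47] rz rad 0.0 (deg -0.0) dist mm 95 jaw now -1.7 q6 0.51
```

View pics/w3.png

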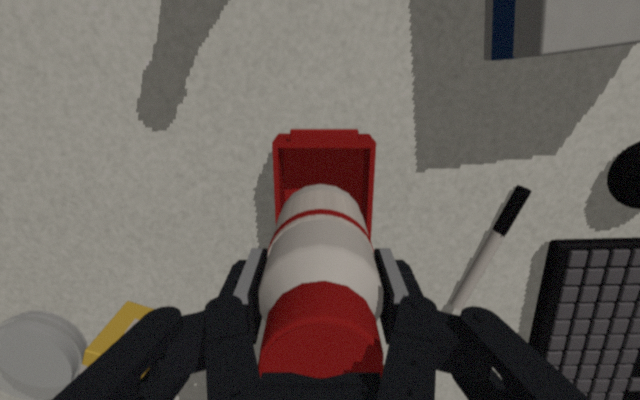

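View pics/s3.png

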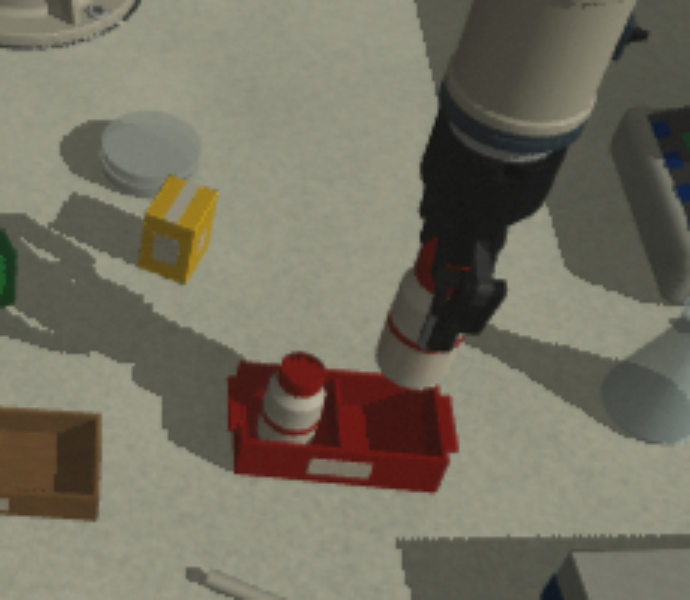

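Emit:
{"fn": "play_rows", "kwargs": {
  "rows": [
    [180,[-0.05,0.15,1],[0,0,0]],
    [180,[-0.05,0.15,2.5],[0,0,0]],
    [180,[-0.05,0.15,4],[0,0,0]],
    [180,[-0.05,0.15,5.5],[0,0,0]],
    [180,[-0.05,0.15,6.7],[0,0,0]],
    [180,[-0.05,0.15,7.7],[0,0,0]],
    [180,[-0.05,0.15,8.4],[0,0,0]],
    [180,[-0.05,0.15,8.9],[0,0,0]],
    [180,[-0.05,0.15,9.2],[0,0,0]],
    [180,[-0.05,0.15,9.2],[0,0,0]],
    [180,[-0.05,0.15,9.2],[0,0,0]]
  ]
}}

```text
clock: 5.38
eef_pos: [586.3, 304.2, 54.7]
tcp_rot: [3.141, -0.0, 1.541]
contact_force: [-0.1, 0.2, -0.9]
opening: 0.578
```

Emit:
{"fn": "play_rows", "kwargs": {
  "rows": [
    [180,[0,0,0.1],[0,0,0]],
    [180,[0,0,0.2],[0,0,0]],
    [180,[0,0,0.3],[0,0,0]],
    [180,[0,0,0.3],[0,0,0]],
    [180,[0,0,0.3],[0,0,0]]
  ]
}}

```text
clock: 5.8
eef_pos: [586.3, 304.2, 51.6]
tcp_rot: [3.141, -0.0, 1.541]
contact_force: [0.3, -0.1, -0.1]
opening: 0.571
```

Emit:
{"fn": "play_rows", "kwargs": {
  "rows": [
    [180,[0,0,0.1],[0,0,0]],
    [180,[0,0,0.1],[0,0,0]],
    [180,[0,0,0.1],[0,0,0]]
  ]
}}

```text
clock: 6.05
eef_pos: [586.3, 304.2, 51.5]
tcp_rot: [3.141, -0.0, 1.541]
contact_force: [-3.3, -1.0, 9.9]
opening: 0.568
```

Emit:
{"fn": "play_rows", "kwargs": {
  "rows": [
    [100,[0,0,0],[0,0,0]],
    [80,[0,0,0],[0,0,0]],
    [50,[0,0,0],[0,0,0]],
    [30,[0,0,0],[0,0,0]],
    [30,[0,0,0],[0,0,0]],
    [30,[0,0,-1],[0,0,0]],
    [30,[0,0,-3],[0,0,0]],
    [30,[0,0,-6],[0,0,0]],
    [30,[0,0,-9],[0,0,0]],
    [0,[0,0,-11],[0,0,0]],
    [0,[0,0,-11],[0,0,0]]
  ]
}}

```text
clock: 6.97
eef_pos: [588.6, 305.4, 166.2]
tcp_rot: [3.135, -0.004, 1.541]
contact_force: [0.8, 0.6, 0.5]
opening: 0.999
```

```bash
python3 - <<'E'
from h import *
s=readout.sense();print(s['clock'],s['eef_pos'],s['opening'])
p,d,W=wrist('w4')
fit(W,585,304,35,100,122)
fit(W,583,268,105,36,43)
plan(401.3,151,140,158)
E
```

```text
6.9667 [588.64536651 305.43694184 166.23219095] 0.9991033479320729
3096 rect [584.6 303.7] [38.2 38. ] 27.4 circ [584.5 303.5] 19.6 mean [584.7 306.1 114.4]
3506 rect [582.3 267.5] [165.5  76.2] 88.2 circ [581.8 267.4] 85.9 mean [582.8 290.6  40.1]
shift cm [-15.95 -18.18   2.25] rz rad 0.354 (deg -20.3) dist mm 243 jaw now -1.7 q6 0.51
```

View pics/w4.png

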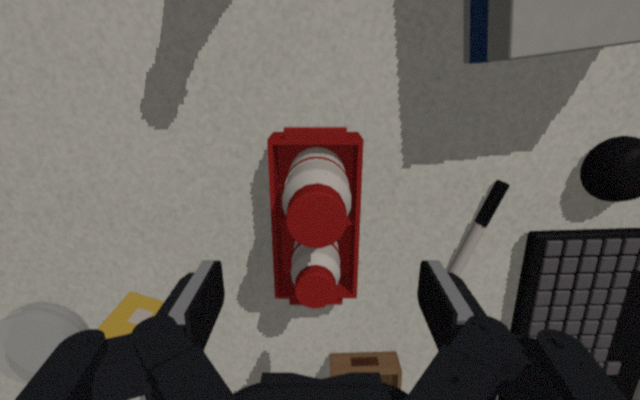

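Emit:
{"fn": "play_rows", "kwargs": {
  "rows": [
    [0,[-1,-1,0],[0,0,0.05]],
    [0,[-3,-3.3,0],[0,0,0.12]],
    [0,[-5.5,-6,0.5],[0,0,0.2]],
    [0,[-8,-9,1],[0,0,0.28]],
    [0,[-10.5,-12,1],[0,0,0.35]],
    [0,[-13,-15,1],[0,0,0.354]],
    [0,[-15,-17.2,1],[0,0,0.354]],
    [0,[-16,-18.2,1],[0,0,0.354]],
    [0,[-16,-18.2,1],[0,0,0.354]],
    [0,[-16,-18.2,1],[0,0,0.354]]
  ]
}}

```text
clock: 7.85
eef_pos: [399.1, 149.3, 150.2]
tcp_rot: [-3.142, -0.0, 1.186]
contact_force: [0.8, 0.2, -0.9]
opening: 1.001
```

```bash
python3 - <<'E'
from h import *
s=readout.sense();print(s['clock'],s['eef_pos'],s['opening'])
p,d,W=wrist('w5')
fit(W,401,151,50,60,72)
plan(401.3,151,29,158)
E
```

```text
7.85 [399.05398589 149.3483821  150.15181854] 1.00079881014635
4467 rect [399.1 150.8] [44.4 52.1] 66.3 circ [398.9 150.7] 33.3 mean [399.7 152.3  66.9]
shift cm [ 0.14  0.07 12.13] rz rad -0.0 (deg 0.0) dist mm 121 jaw now -22.0 q6 0.74
```

View pics/w5.png

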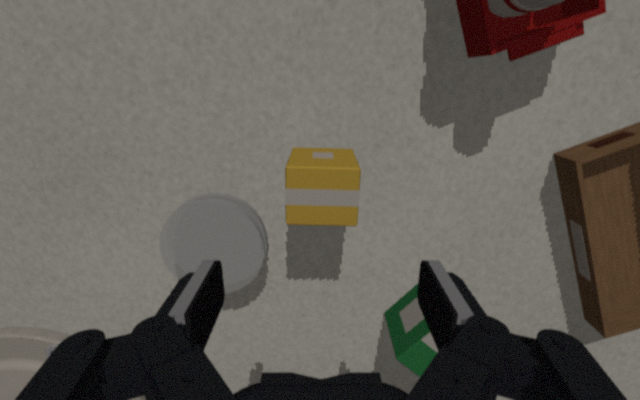

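Emit:
{"fn": "play_rows", "kwargs": {
  "rows": [
    [0,[0.2,0.05,1.5],[0,0,0.01]],
    [0,[0.2,0.05,4],[0,0,0.01]],
    [0,[0.2,0.05,7],[0,0,0.01]],
    [0,[0.2,0.05,9.5],[0,0,0.01]],
    [0,[0.2,0.05,11],[0,0,0.01]],
    [0,[0.2,0.05,11.9],[0,0,0.01]],
    [0,[0.2,0.05,12.1],[0,0,0.01]],
    [60,[0.2,0.05,12.1],[0,0,0.01]],
    [110,[0.2,0.05,12.1],[0,0,0.01]],
    [180,[0.2,0.05,12.1],[0,0,0.01]],
    [180,[0.2,0.05,12.1],[0,0,0.01]],
    [180,[0.2,0.05,12.1],[0,0,0.01]]
  ],
  "squeeze": 30
}}

```text
clock: 8.9
eef_pos: [401.5, 151.7, 30.2]
tcp_rot: [3.14, -0.002, 1.177]
contact_force: [-0.4, 0.1, 6.2]
opening: 0.605
```

Emit:
{"fn": "play_rows", "kwargs": {
  "rows": [
    [180,[0,0,0],[0,0,0]],
    [180,[0,0,0],[0,0,0]],
    [180,[0,0,0],[0,0,0]]
  ]
}}

```text
clock: 9.15
eef_pos: [401.5, 151.6, 30.2]
tcp_rot: [3.14, -0.002, 1.177]
contact_force: [-0.6, 0.8, 7.5]
opening: 0.608
```

```bash
python3 - <<'E'
from h import *
s=readout.sense();print(s['clock'],s['eef_pos'],s['opening'])
plan(631,60,130,0)
E
```

```text
9.15 [401.48756999 151.6440505   30.24566368] 0.6079327440548588
shift cm [ 0.37 24.73 -9.93] rz rad -0.394 (deg 22.6) dist mm 267 jaw now -22.6 q6 0.75
```

Emit:
{"fn": "play_rows", "kwargs": {
  "rows": [
    [180,[0,0,-0.5],[0,0,0]],
    [180,[0,0,-2],[0,0,0]],
    [180,[0,0,-4.5],[0,0,0]],
    [180,[0,0,-7],[0,0,-0.03]],
    [180,[0,1,-9],[0,0,-0.1]],
    [180,[0,3.5,-9.9],[0,0,-0.2]],
    [180,[0.1,7,-9.9],[0,0,-0.3]],
    [180,[0.2,10.5,-9.9],[0,0,-0.39]],
    [180,[0.2,14,-9.9],[0,0,-0.394]],
    [180,[0.2,16,-9.9],[0,0,-0.394]],
    [180,[0.2,17,-9.9],[0,0,-0.394]],
    [180,[0.2,17,-9.9],[0,0,-0.394]]
  ]
}}

```text
clock: 10.15
eef_pos: [559.6, 87.1, 128.5]
tcp_rot: [3.141, 0.0, 1.569]
contact_force: [-0.1, -0.3, -0.7]
opening: 0.604
```

```bash
python3 - <<'E'
from h import *
s=readout.sense();print(s['clock'],s['eef_pos'],s['opening'],s['tcp_rot'])
p,d,W=wrist('w6')
fit(W,631,-2,125,23,33)
w=W.reshape(-1,3); m=(w[:,2]>23)&(w[:,2]<33)&(w[:,0]>585)&(w[:,0]<680)&(abs(w[:,1])<110); print(np.percentile(w[m],[1,99],axis=0))
plan(631,58,130,0)
E
```

```text
10.15 [559.63900821  87.08036036 128.48053254] 0.6038343698734456 [3.14076040e+00 2.74029720e-05 1.56934861e+00]
1944 rect [629.6  -3. ] [ 76.5 188.7] 0.1 circ [629.2  -2.4] 100.8 mean [644.5  50.3  27.9]
[[591.48940067 -93.44886708  23.15722086]
 [667.43210423  91.0962889   30.38311762]]
shift cm [-2.95  7.31 -0.19] rz rad -0.001 (deg 0.1) dist mm 79 jaw now -0.1 q6 0.15
```

View pics/w6.png

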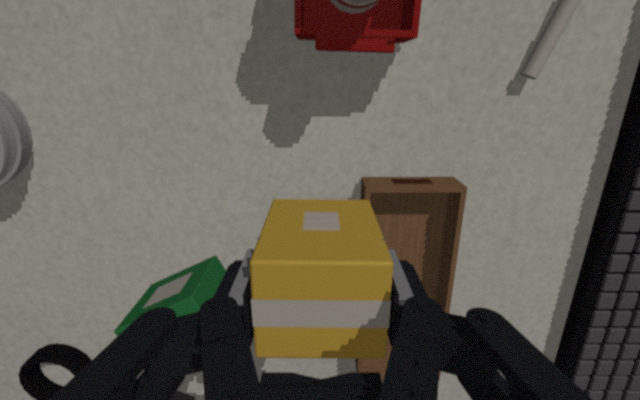

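Emit:
{"fn": "play_rows", "kwargs": {
  "rows": [
    [180,[-0.3,1,0],[0,0,0]],
    [180,[-1.2,3,0],[0,0,0]],
    [180,[-2.1,5,0],[0,0,0]],
    [180,[-2.7,6.5,0],[0,0,0]],
    [180,[-2.9,7.1,0],[0,0,0]],
    [180,[-2.9,7.1,0],[0,0,0]],
    [180,[-2.9,7.1,1],[0,0,0]],
    [180,[-2.9,7.1,2.5],[0,0,0]],
    [180,[-2.9,7.1,4],[0,0,0]],
    [180,[-2.9,7.1,5],[0,0,0]],
    [180,[-2.9,7.1,5],[0,0,0]],
    [180,[-2.9,7.1,5],[0,0,0]]
  ]
}}

```text
clock: 11.2
eef_pos: [628.1, 59.2, 77.6]
tcp_rot: [-3.14, 0.0, 1.571]
contact_force: [0.1, 0.7, -0.2]
opening: 0.604
```

```bash
python3 - <<'E'
from h import *
s=readout.sense();print(s['clock'],s['eef_pos'],s['opening'],s['tcp_rot'])
p,d,W=wrist('w7')
plan(630.7,58,34,0)
p,d=grab_frame('scene');save('s7.png',cv2.resize(p[180:310,240:400],None,fx=4,fy=4))
E
```

```text
11.2 [628.07241497  59.17254167  77.57786164] 0.6040423241660938 [-3.13955269e+00  1.26085564e-04  1.57122931e+00]
shift cm [-0.11  0.18  4.44] rz rad 0.0 (deg -0.0) dist mm 44 jaw now 0.0 q6 0.09
```

View pics/w7.png

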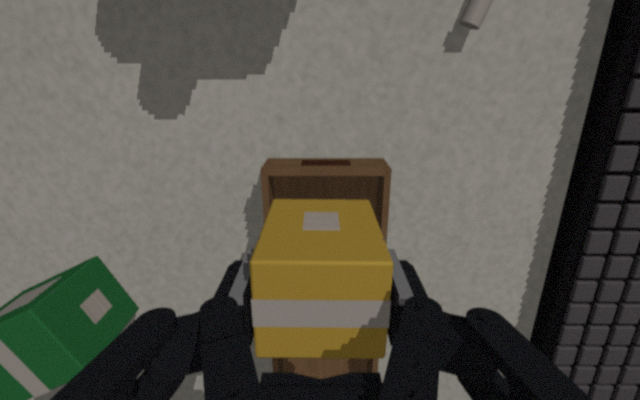

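View pics/s7.png

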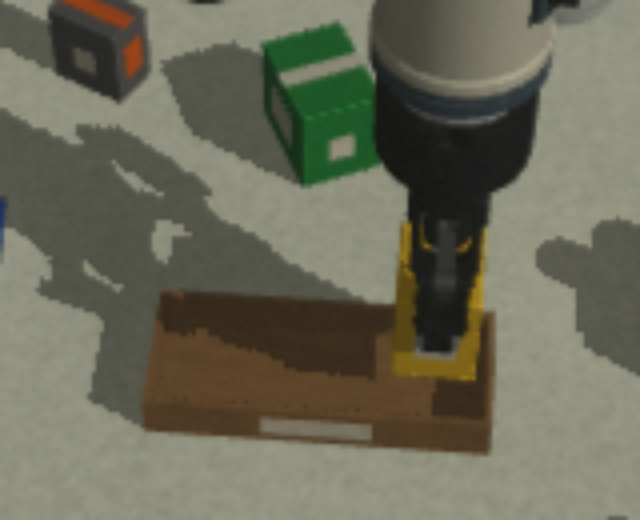

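Emit:
{"fn": "play_rows", "kwargs": {
  "rows": [
    [180,[0,0.2,0.7],[0,0,0]],
    [180,[0,0.2,1.7],[0,0,0]],
    [180,[0,0.2,2.7],[0,0,0]],
    [180,[0,0.2,3.4],[0,0,0]],
    [180,[0,0.2,3.8],[0,0,0]],
    [180,[0,0.2,4],[0,0,0]],
    [180,[0,0.2,4.1],[0,0,0]],
    [180,[0,0.2,4.1],[0,0,0]]
  ]
}}

```text
clock: 11.97
eef_pos: [631.2, 58.8, 37.1]
tcp_rot: [-3.141, 0.0, 1.571]
contact_force: [-0.7, 0.2, -0.7]
opening: 0.601
```

Emit:
{"fn": "play_rows", "kwargs": {
  "rows": [
    [180,[0,0,0.1],[0,0,0]],
    [180,[0,0,0.2],[0,0,0]],
    [180,[0,0,0.2],[0,0,0]],
    [180,[0,0,0.2],[0,0,0]]
  ]
}}

```text
clock: 12.3
eef_pos: [631.4, 58.9, 35.5]
tcp_rot: [3.141, -0.0, 1.571]
contact_force: [0.1, 0.5, -0.7]
opening: 0.601
```

Emit:
{"fn": "play_rows", "kwargs": {
  "rows": [
    [180,[0,0,0.1],[0,0,0]],
    [180,[0,0,0.15],[0,0,0]],
    [180,[0,0,0.15],[0,0,0]],
    [180,[0,0,0.15],[0,0,0]]
  ]
}}

```text
clock: 12.63
eef_pos: [631.5, 58.8, 34.3]
tcp_rot: [3.141, -0.0, 1.571]
contact_force: [-1.4, -1.2, 6.8]
opening: 0.608
```

Emit:
{"fn": "play_rows", "kwargs": {
  "rows": [
    [90,[0,0,0],[0,0,0]],
    [70,[0,0,0],[0,0,0]],
    [45,[0,0,0],[0,0,0]],
    [45,[0,0,0],[0,0,0]],
    [45,[0,0,0],[0,0,0]],
    [45,[0,0,-1],[0,0,0]],
    [45,[0,0,-3],[0,0,0]],
    [45,[0,0,-6],[0,0,0]],
    [30,[0,0,-9],[0,0,0]],
    [0,[0,0,-11],[0,0,0]],
    [0,[0,0,-11],[0,0,0]]
  ]
}}

```text
clock: 13.55
eef_pos: [634.2, 59.1, 149.5]
tcp_rot: [3.134, -0.001, 1.571]
contact_force: [1.7, -0.9, 0.2]
opening: 1.002
```

```bash
python3 - <<'E'
from h import *
s=readout.sense();print(s['clock'],s['eef_pos'],s['opening'],s['tcp_rot'])
p,d,W=wrist('w8')
fit(W,631,58,45,63,78)
fit(W,630.7,-2.5,125,23,33)
fit(W,446,-19.5,60,56,68)
plan(446,-19.5,145,-63.7)
E
```

```text
13.55 [634.220155    59.11357083 149.52211058] 1.0015148507781646 [ 3.13370319e+00 -7.01058548e-04  1.57081600e+00]
4605 rect [629.8  57.6] [44.6 52.1] 89.3 circ [629.6  57.7] 33.2 mean [629.7  59.5  70.8]
3425 rect [629.5  -3.5] [ 76.3 189.4] 0.1 circ [629.   -3.2] 101.4 mean [629.2   8.   28.3]
5509 rect [445.1 -19.2] [71.8 52.4] 25.9 circ [444.7 -18.9] 43.0 mean [447.4 -16.5  62.7]
shift cm [ -7.85 -18.71   0.11] rz rad 1.112 (deg -63.7) dist mm 203 jaw now 0.0 q6 0.09
```

View pics/w8.png

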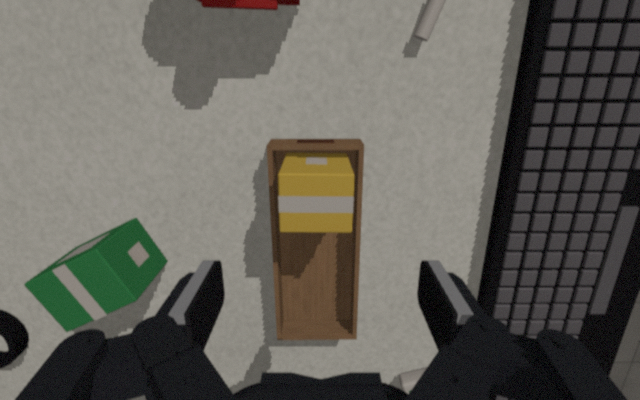

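Emit:
{"fn": "play_rows", "kwargs": {
  "rows": [
    [0,[-0.5,-1,0],[0,0,0.08]],
    [0,[-1.5,-3,0],[0,0,0.2]],
    [0,[-2.7,-6,0],[0,0,0.32]],
    [0,[-4,-9,0],[0,0,0.44]],
    [0,[-5.2,-12,0],[0,0,0.56]],
    [0,[-6.4,-15,0],[0,0,0.68]],
    [0,[-7.4,-17.5,0],[0,0,0.8]],
    [0,[-7.85,-18.7,0],[0,0,0.92]],
    [0,[-7.85,-18.7,0],[0,0,1.04]],
    [0,[-7.85,-18.7,0],[0,0,1.112]],
    [0,[-7.85,-18.7,0],[0,0,1.112]]
  ]
}}

```text
clock: 14.52
eef_pos: [443.4, -19.8, 143.3]
tcp_rot: [-3.141, 0.001, 0.455]
contact_force: [0.1, -0.2, 0.2]
opening: 0.998
```

```bash
python3 - <<'E'
from h import *
s=readout.sense();print(s['clock'],s['eef_pos'],s['opening'],s['tcp_rot'])
p,d,W=wrist('w9')
fit(W,446,-19.5,60,58,68)
plan(446.3,-19.5,28,-63.9)
E
```

```text
14.5167 [443.40990955 -19.77224385 143.33241586] 0.9979530301705415 [-3.14106502e+00  9.61474204e-04  4.55152281e-01]
7127 rect [444.5 -19.3] [70.2 52.1] 26.0 circ [444.7 -19.3] 42.8 mean [446.6 -18.2  63. ]
shift cm [ 0.25  0.11 11.53] rz rad 0.005 (deg -0.3) dist mm 115 jaw now -63.6 q6 1.06
```

View pics/w9.png

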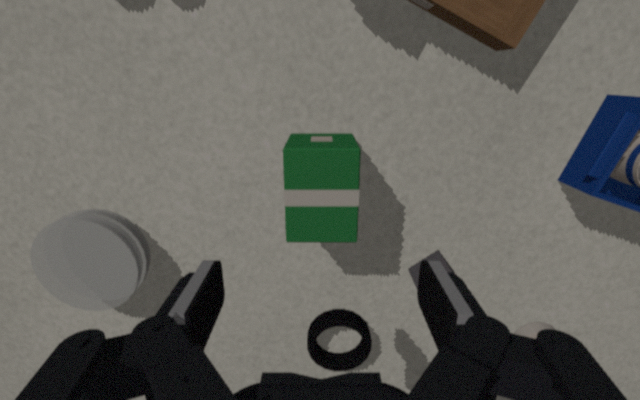

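Emit:
{"fn": "play_rows", "kwargs": {
  "rows": [
    [0,[0,0,1.5],[0,0,0]],
    [0,[0,0,4],[0,0,0]],
    [0,[0,0,7],[0,0,0]],
    [0,[0,0,9.5],[0,0,0]],
    [0,[0,0,11],[0,0,0]],
    [0,[0,0,11.4],[0,0,0]],
    [0,[0,0,11.6],[0,0,0]],
    [0,[0,0,11.6],[0,0,0]]
  ]
}}

```text
clock: 15.23
eef_pos: [444.3, -19.6, 27.8]
tcp_rot: [-3.141, 0.0, 0.46]
contact_force: [0.1, -0.5, 0.2]
opening: 0.999
```

Emit:
{"fn": "play_rows", "kwargs": {
  "rows": [
    [60,[0.1,0,0],[0,0,0]],
    [110,[0.1,0,0],[0,0,0]],
    [180,[0.1,0,0],[0,0,0]],
    [180,[0.1,0,0],[0,0,0]],
    [180,[0.1,0,0],[0,0,0]],
    [180,[0.1,0,0],[0,0,0]],
    [180,[0.1,0,0],[0,0,0]],
    [180,[0.1,0,0],[0,0,0]]
  ]
}}

```text
clock: 15.9
eef_pos: [446.0, -19.2, 28.7]
tcp_rot: [3.141, -0.002, 0.459]
contact_force: [-1.4, 0.3, 6.2]
opening: 0.6
```

```bash
python3 - <<'E'
from h import *
s=readout.sense();print(s['clock'],s['eef_pos'],s['opening'])
plan(631,-7,128,0)
E
```

```text
15.9 [445.98397849 -19.20696343  28.72427222] 0.6001175666510871
shift cm [17.14  7.11 -9.89] rz rad -1.112 (deg 63.7) dist mm 210 jaw now -63.7 q6 1.07
```

Emit:
{"fn": "play_rows", "kwargs": {
  "rows": [
    [180,[0,0,-0.5],[0,0,0]],
    [180,[0,0,-2],[0,0,0]],
    [180,[0,0,-4.5],[0,0,0]],
    [180,[0,0,-7],[0,0,-0.08]],
    [180,[1,0.4,-9],[0,0,-0.2]],
    [180,[3,1.2,-10],[0,0,-0.32]],
    [180,[5,2,-10],[0,0,-0.44]],
    [180,[7,2.8,-10],[0,0,-0.56]],
    [180,[9,3.7,-10],[0,0,-0.68]],
    [180,[11,4.5,-10],[0,0,-0.8]],
    [180,[13,5.3,-10],[0,0,-0.92]],
    [180,[15,6.1,-10],[0,0,-1.04]]
  ]
}}

```text
clock: 16.9
eef_pos: [607.4, -7.4, 128.3]
tcp_rot: [3.142, 0.0, 1.505]
contact_force: [-0.1, -0.5, -1.1]
opening: 0.604
```

```bash
python3 - <<'E'
from h import *
plan(631,-7,128,0)
E
```

```text
shift cm [0.19 2.35 0.03] rz rad -0.066 (deg 3.8) dist mm 24 jaw now -3.8 q6 0.05
```

Emit:
{"fn": "play_rows", "kwargs": {
  "rows": [
    [180,[0.1,1,0],[0,0,-0.06]],
    [180,[0.15,2,0],[0,0,-0.068]],
    [180,[0.15,2.35,0],[0,0,-0.068]],
    [180,[0.15,2.35,0],[0,0,-0.068]],
    [180,[0.15,2.35,0],[0,0,-0.068]]
  ]
}}

```text
clock: 17.32
eef_pos: [629.5, -7.7, 127.7]
tcp_rot: [-3.141, 0.0, 1.565]
contact_force: [-0.9, 1.2, -1.4]
opening: 0.605
```

```bash
python3 - <<'E'
from h import *
s=readout.sense();print(s['clock'],s['eef_pos'],s['opening'])
p,d,W=wrist('w10')
plan(631,-7,33,0)
fit(W,630,58,40,63,78)
w=W.reshape(-1,3); m=(abs(w[:,0]-631)<45)&(w[:,2]>80)&(w[:,2]<120)&(w[:,1]<60)
print('box +y face',np.percentile(w[m][:,1],[5,50,95]), m.sum())
p,d=grab_frame('scene');save('s10.png',cv2.resize(p[180:310,240:400],None,fx=4,fy=4))
E
```

```text
17.3167 [629.45121394  -7.73442959 127.73860705] 0.604727263927205
shift cm [0.07 0.18 9.47] rz rad -0.005 (deg 0.3) dist mm 95 jaw now -0.3 q6 -0.01
7113 rect [629.7  57.3] [43.8 52.2] 89.6 circ [629.8  57.5] 33.2 mean [629.9  58.3  71. ]
box +y face [26.65809008 27.05425581 27.43760587] 1162
```

View pics/w10.png

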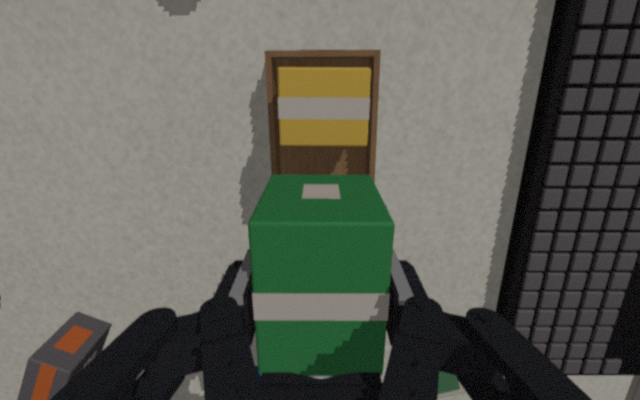

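View pics/s10.png

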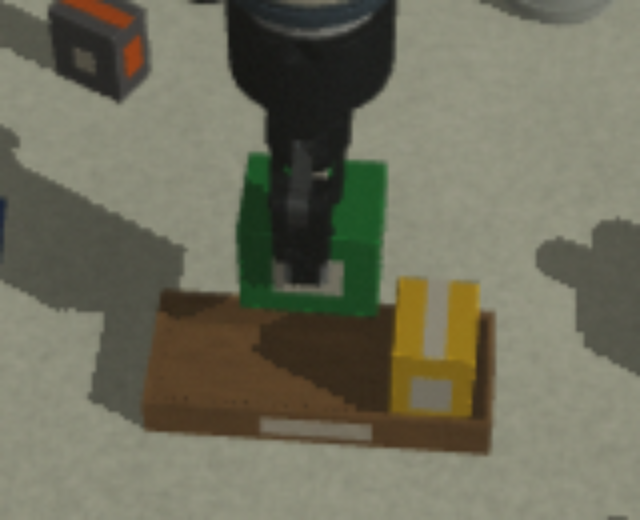

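Emit:
{"fn": "play_rows", "kwargs": {
  "rows": [
    [180,[0,0.1,1],[0,0,-0.005]],
    [180,[0,0.1,2.5],[0,0,-0.005]],
    [180,[0,0.1,4.5],[0,0,-0.005]],
    [180,[0,0.1,6.3],[0,0,-0.005]],
    [180,[0,0.1,7.6],[0,0,-0.005]],
    [180,[0,0.1,8.5],[0,0,-0.005]],
    [180,[0,0.1,9],[0,0,-0.005]],
    [180,[0,0.1,9.2],[0,0,-0.005]],
    [180,[0,0.1,9.2],[0,0,-0.005]],
    [180,[0,0.1,9.2],[0,0,-0.005]]
  ]
}}

```text
clock: 18.25
eef_pos: [631.8, -7.7, 36.4]
tcp_rot: [3.141, 0.0, 1.572]
contact_force: [0.6, 0.1, -1.2]
opening: 0.601
```

Emit:
{"fn": "play_rows", "kwargs": {
  "rows": [
    [180,[0,0,0.1],[0,0,0]],
    [180,[0,0,0.2],[0,0,0]],
    [180,[0,0,0.2],[0,0,0]],
    [180,[0,0,0.2],[0,0,0]]
  ]
}}

```text
clock: 18.58
eef_pos: [631.3, -7.7, 34.0]
tcp_rot: [3.141, -0.0, 1.572]
contact_force: [-0.1, 0.1, -1.5]
opening: 0.607
```

Emit:
{"fn": "play_rows", "kwargs": {
  "rows": [
    [180,[0,0,0.1],[0,0,0]],
    [180,[0,0,0.15],[0,0,0]],
    [180,[0,0,0.15],[0,0,0]],
    [180,[0,0,0.15],[0,0,0]]
  ]
}}

```text
clock: 18.92
eef_pos: [631.4, -7.7, 32.8]
tcp_rot: [3.141, 0.0, 1.572]
contact_force: [-2.3, -1.2, 5.7]
opening: 0.601
```

Emit:
{"fn": "play_rows", "kwargs": {
  "rows": [
    [90,[0,0,0],[0,0,0]],
    [70,[0,0,0],[0,0,0]],
    [45,[0,0,0],[0,0,0]],
    [45,[0,0,0],[0,0,0]],
    [45,[0,0,0],[0,0,0]],
    [45,[0,0,-1],[0,0,0]],
    [45,[0,0,-3],[0,0,0]],
    [45,[0,0,-6],[0,0,0]],
    [30,[0,0,-9],[0,0,0]],
    [0,[0,0,-11],[0,0,0]],
    [0,[0,0,-11],[0,0,0]]
  ]
}}

```text
clock: 19.83
eef_pos: [634.2, -7.7, 148.0]
tcp_rot: [3.134, 0.0, 1.572]
contact_force: [0.6, -0.3, -0.2]
opening: 0.999
```

```bash
python3 - <<'E'
from h import *
s=readout.sense();print(s['clock'],s['eef_pos'],s['opening'],s['tcp_rot'])
p,d,W=wrist('w11')
fit(W,631,-7,45,60,68.5)
fit(W,630.7,-2.5,125,23,33)
fit(W,402,-165,45,54,64)
plan(401.5,-164.7,140,63)
E
```

```text
19.8333 [634.15847381  -7.71198827 147.96732038] 0.9988340732716836 [3.13374559e+00 1.59256233e-04 1.57182819e+00]
7009 rect [629.8  -7.8] [70.3 52.1] 89.8 circ [630.   -7.8] 42.9 mean [629.8  -5.4  66.9]
4147 rect [629.4  -3.6] [ 76.3 188.7] 0.1 circ [629.9  -3.2] 101.1 mean [629.2   6.3  28.5]
598 rect [ 387.9 -156.2] [53.7 14.9] 48.6 circ [ 391.8 -159.6] 26.9 mean [ 395.  -150.9   58.6]
shift cm [-15.68 -23.17   0.44] rz rad -1.099 (deg 62.9) dist mm 280 jaw now 0.1 q6 -0.02
```

View pics/w11.png

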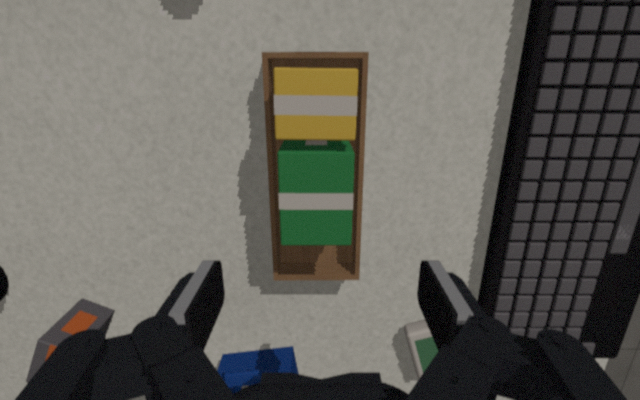

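Emit:
{"fn": "play_rows", "kwargs": {
  "rows": [
    [0,[-0.8,-1.2,0],[0,0,-0.08]],
    [0,[-2.4,-3.5,0],[0,0,-0.2]],
    [0,[-4.4,-6.5,0],[0,0,-0.32]],
    [0,[-6.4,-9.5,0],[0,0,-0.44]],
    [0,[-8.4,-12.5,0],[0,0,-0.56]],
    [0,[-10.4,-15.5,0],[0,0,-0.68]],
    [0,[-12.4,-18.5,0],[0,0,-0.8]],
    [0,[-14.4,-21.3,0],[0,0,-0.92]],
    [0,[-15.4,-22.7,0],[0,0,-1.04]],
    [0,[-15.7,-23.1,0],[0,0,-1.099]],
    [0,[-15.7,-23.1,0],[0,0,-1.099]],
    [0,[-15.7,-23.1,0],[0,0,-1.099]]
  ]
}}

```text
clock: 20.88
eef_pos: [400.1, -164.9, 142.0]
tcp_rot: [3.142, -0.001, 2.668]
contact_force: [0.3, 0.1, 0.1]
opening: 0.997
```

```bash
python3 - <<'E'
from h import *
s=readout.sense();print(s['clock'],s['eef_pos'],s['opening'],s['tcp_rot'])
p,d,W=wrist('w12')
fit(W,402,-165,45,54,64)
plan(401.5,-165,26,63)
E
```

```text
20.8833 [ 400.06190867 -164.88809011  141.97965043] 0.9972385424822422 [ 3.14151385e+00 -5.98636017e-04  2.66753293e+00]
3395 rect [ 399.7 -164.8] [52.2 34.4] 63.7 circ [ 399.6 -164.6] 30.2 mean [ 398.6 -164.3   58.9]
shift cm [-0.1   0.02 11.61] rz rad -0.002 (deg 0.1) dist mm 116 jaw now 62.9 q6 -1.49
```

View pics/w12.png

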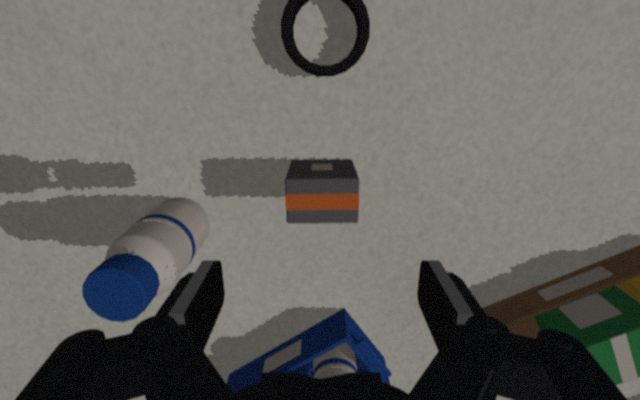

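Emit:
{"fn": "play_rows", "kwargs": {
  "rows": [
    [0,[0,0,1.5],[0,0,0]],
    [0,[0,0,4],[0,0,0]],
    [0,[0,0,7],[0,0,0]],
    [0,[0,0,9.5],[0,0,0]],
    [0,[0,0,11],[0,0,0]],
    [0,[0,0,11.4],[0,0,0]],
    [0,[0,0,11.4],[0,0,0]],
    [0,[0,0,11.4],[0,0,0]]
  ]
}}

```text
clock: 21.6
eef_pos: [401.0, -164.7, 28.5]
tcp_rot: [3.142, -0.0, 2.671]
contact_force: [0.4, -0.3, 0.5]
opening: 1.002
```

Emit:
{"fn": "play_rows", "kwargs": {
  "rows": [
    [60,[0,0,0],[0,0,0]],
    [110,[0,0,0],[0,0,0]],
    [180,[0,0,0],[0,0,0]],
    [180,[0,0,0],[0,0,0]],
    [180,[0,0,0],[0,0,0]],
    [180,[0,0,0],[0,0,0]],
    [180,[0,0,0],[0,0,0]],
    [180,[0,0,0],[0,0,0]]
  ]
}}

```text
clock: 22.27
eef_pos: [401.1, -165.2, 29.3]
tcp_rot: [3.141, 0.002, 2.671]
contact_force: [-1.0, 1.1, 6.9]
opening: 0.603
```

```bash
python3 - <<'E'
from h import *
s=readout.sense();print(s['clock'],s['eef_pos'],s['opening'])
plan(631,-68,128,0)
E
```

```text
22.2667 [ 401.07948393 -165.17083652   29.2639618 ] 0.6033535032535426
shift cm [-16.1   19.1   -9.84] rz rad 1.1 (deg -63.0) dist mm 268 jaw now 63.0 q6 -1.49
```

Emit:
{"fn": "play_rows", "kwargs": {
  "rows": [
    [180,[0,0,-0.5],[0,0,0]],
    [180,[0,0,-2],[0,0,0]],
    [180,[0,0,-4.5],[0,0,0]],
    [180,[0,0,-7],[0,0,0.08]],
    [180,[-0.8,1,-9],[0,0,0.2]],
    [180,[-2.4,2.9,-9.8],[0,0,0.32]],
    [180,[-4.4,5.2,-9.8],[0,0,0.44]],
    [180,[-6.5,7.7,-9.8],[0,0,0.56]],
    [180,[-8.7,10.3,-9.8],[0,0,0.68]],
    [180,[-11,13,-9.8],[0,0,0.8]],
    [180,[-13,15.4,-9.8],[0,0,0.92]],
    [180,[-14.6,17.3,-9.8],[0,0,1.04]]
  ]
}}

```text
clock: 23.27
eef_pos: [611.2, -75.8, 127.1]
tcp_rot: [3.14, 0.0, 1.625]
contact_force: [-0.1, -0.2, -1.2]
opening: 0.604
```

```bash
python3 - <<'E'
from h import *
plan(631,-68,128,0)
E
```

```text
shift cm [ 0.67  2.02 -0.09] rz rad 0.054 (deg -3.1) dist mm 21 jaw now 3.1 q6 -0.18
```

Emit:
{"fn": "play_rows", "kwargs": {
  "rows": [
    [180,[0.3,0.9,0],[0,0,0.05]],
    [180,[0.6,1.7,0],[0,0,0.06]],
    [180,[0.67,1.95,0],[0,0,0.06]],
    [180,[0.67,1.95,0],[0,0,0.06]],
    [180,[0.67,1.95,0],[0,0,0.06]],
    [180,[0.67,1.95,0],[0,0,0.06]]
  ]
}}

```text
clock: 23.77
eef_pos: [627.1, -69.5, 126.4]
tcp_rot: [-3.141, 0.0, 1.571]
contact_force: [-0.0, 0.3, -0.6]
opening: 0.603
```

```bash
python3 - <<'E'
from h import *
s=readout.sense();print(s['clock'],s['eef_pos'],s['opening'])
p,d,W=wrist('w13')
plan(631,-68,33.3,0)
w=W.reshape(-1,3); m=(abs(w[:,0]-631)<45)&(w[:,2]>80)&(w[:,2]<115)&(w[:,1]<0)
print('box +y face',np.percentile(w[m][:,1],[5,50,95]), m.sum())
m=(abs(w[:,0]-631)<22)&(w[:,2]>62)&(w[:,2]<68.5)&(abs(w[:,1])<60); print('green top y',np.percentile(w[m][:,1],[0.5,99.5]),m.sum())
p,d=grab_frame('scene');save('s13.png',cv2.resize(p[180:310,240:400],None,fx=4,fy=4))
E
```

```text
23.7667 [627.0840481  -69.50365427 126.35937907] 0.6027519262117567
shift cm [0.16 0.38 9.31] rz rad 0.0 (deg -0.0) dist mm 93 jaw now 0.0 q6 -0.11
box +y face [-53.17871452 -52.78885517 -52.39564558] 1188
green top y [-42.21176958  35.55153146] 9271
```

View pics/w13.png

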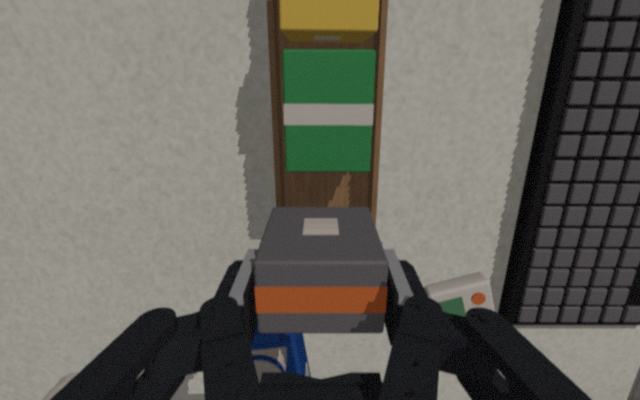

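View pics/s13.png

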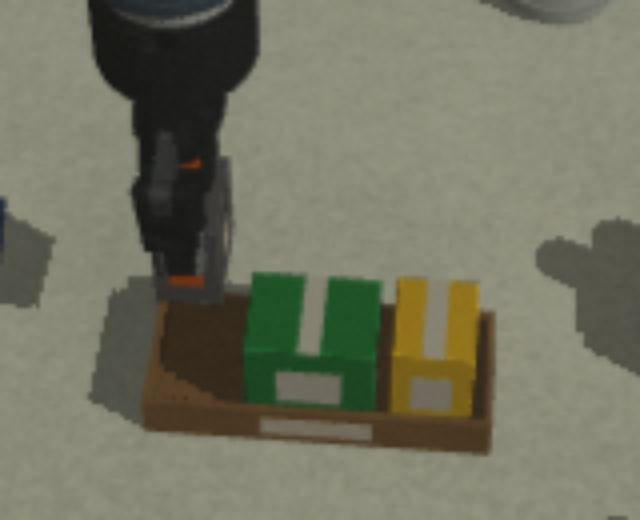

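Emit:
{"fn": "play_rows", "kwargs": {
  "rows": [
    [180,[0.15,0.3,1],[0,0,0]],
    [180,[0.15,0.3,2.5],[0,0,0]],
    [180,[0.15,0.3,4.5],[0,0,0]],
    [180,[0.15,0.3,6.3],[0,0,0]],
    [180,[0.15,0.3,7.6],[0,0,0]],
    [180,[0.15,0.3,8.4],[0,0,0]],
    [180,[0.15,0.3,8.8],[0,0,0]],
    [180,[0.15,0.3,9],[0,0,0]],
    [180,[0.15,0.3,9],[0,0,0]],
    [180,[0.15,0.3,9],[0,0,0]]
  ]
}}

```text
clock: 24.7
eef_pos: [631.6, -67.7, 37.0]
tcp_rot: [3.14, 0.0, 1.571]
contact_force: [-0.7, 0.3, -0.5]
opening: 0.609
```

Emit:
{"fn": "play_rows", "kwargs": {
  "rows": [
    [180,[0,0,0.1],[0,0,0]],
    [180,[0,0,0.1],[0,0,0]],
    [180,[0,0,0.1],[0,0,0]]
  ]
}}

```text
clock: 24.95
eef_pos: [631.3, -67.6, 35.8]
tcp_rot: [3.141, 0.0, 1.571]
contact_force: [0.6, 0.7, -0.4]
opening: 0.602
```

Emit:
{"fn": "play_rows", "kwargs": {
  "rows": [
    [180,[0,0,0.1],[0,0,0]],
    [180,[0,0,0.2],[0,0,0]],
    [180,[0,0,0.25],[0,0,0]],
    [180,[0,0,0.25],[0,0,0]],
    [180,[0,0,0.25],[0,0,0]]
  ]
}}

```text
clock: 25.37
eef_pos: [631.2, -67.6, 33.3]
tcp_rot: [3.141, 0.0, 1.571]
contact_force: [-1.4, 0.9, 5.4]
opening: 0.603
```

Emit:
{"fn": "play_rows", "kwargs": {
  "rows": [
    [90,[0,0,0],[0,0,0]],
    [70,[0,0,0],[0,0,0]],
    [45,[0,0,0],[0,0,0]],
    [45,[0,0,0],[0,0,0]],
    [45,[0,0,0],[0,0,0]],
    [45,[0,0,-1],[0,0,0]],
    [45,[0,0,-3],[0,0,0]],
    [45,[0,0,-6],[0,0,0]],
    [30,[0,0,-9],[0,0,0]],
    [0,[0,0,-11.5],[0,0,0]],
    [0,[0,0,-13],[0,0,0]],
    [0,[0,0,-13],[0,0,0]]
  ]
}}

```text
clock: 26.37
eef_pos: [633.3, -67.8, 167.6]
tcp_rot: [3.135, 0.001, 1.571]
contact_force: [0.3, -0.8, 0.7]
opening: 1.0
```

```bash
python3 - <<'E'
from h import *
s=readout.sense();print(s['clock'],s['eef_pos'],s['opening'],s['tcp_rot'])
p,d,W=wrist('w14')
fit(W,631,-68,38,56,64)
plan(381.5,-294,166,8)
E
```

```text
26.3667 [633.34896171 -67.84301159 167.59934508] 1.0000001913872671 [3.13489734e+00 7.34591710e-04 1.57078463e+00]
2684 rect [629.7 -67.4] [51.9 33.8] 0.0 circ [629.9 -67.6] 30.4 mean [629.8 -66.2  62.8]
shift cm [-22.63 -25.08  -0.16] rz rad -0.14 (deg 8.0) dist mm 338 jaw now 0.0 q6 -0.11
```

View pics/w14.png

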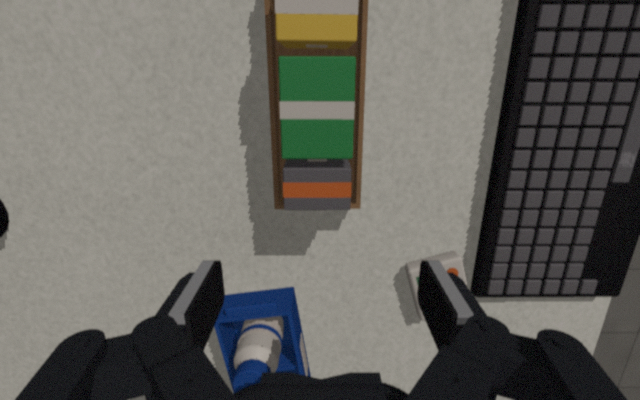

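Emit:
{"fn": "play_rows", "kwargs": {
  "rows": [
    [0,[-1,-1.1,0],[0,0,-0.05]],
    [0,[-3.2,-3.6,0],[0,0,-0.1]],
    [0,[-5.9,-6.5,0],[0,0,-0.14]],
    [0,[-8.6,-9.5,0],[0,0,-0.14]],
    [0,[-11.3,-12.5,0],[0,0,-0.14]],
    [0,[-14,-15.5,0],[0,0,-0.14]],
    [0,[-16.7,-18.5,0],[0,0,-0.14]],
    [0,[-19.4,-21.5,0],[0,0,-0.14]],
    [0,[-21.6,-23.9,0],[0,0,-0.14]],
    [0,[-22.6,-25,0],[0,0,-0.14]],
    [0,[-22.6,-25,0],[0,0,-0.14]],
    [0,[-22.6,-25,0],[0,0,-0.14]]
  ]
}}

```text
clock: 27.42
eef_pos: [380.2, -293.6, 162.1]
tcp_rot: [-3.141, -0.001, 1.709]
contact_force: [-0.7, -0.0, 0.4]
opening: 1.003
```

```bash
python3 - <<'E'
from h import *
s=readout.sense();print(s['clock'],s['eef_pos'],s['opening'],s['tcp_rot'])
p,d,W=wrist('w15')
fit(W,381.5,-294,40,100,116)
plan(381.5,-294,46,8)
E
```

```text
27.4167 [ 380.20045357 -293.57726239  162.06592682] 1.0025818452247763 [-3.14079901e+00 -1.14420739e-03  1.70853025e+00]
2995 rect [ 379.4 -295.2] [38.1 38.1] 5.9 circ [ 379.3 -295.4] 19.4 mean [ 378.9 -293.2  110.8]
shift cm [-0.1   0.05 11.62] rz rad -0.001 (deg 0.0) dist mm 116 jaw now 8.0 q6 -0.80
```

View pics/w15.png

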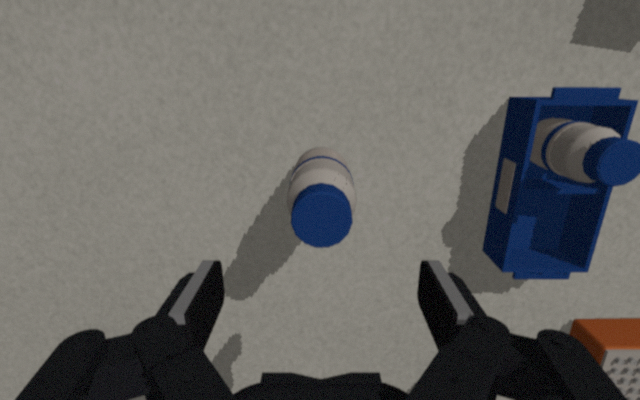

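Bottle at about (380.5, -295.0), so shift −0.1 along tool x and descend.

Emit:
{"fn": "play_rows", "kwargs": {
  "rows": [
    [0,[-0.1,0,1.5],[0,0,0]],
    [0,[-0.1,0,3.5],[0,0,0]],
    [0,[-0.1,0,6],[0,0,0]],
    [0,[-0.1,0,8.5],[0,0,0]],
    [0,[-0.1,0,10.3],[0,0,0]],
    [0,[-0.1,0,11.2],[0,0,0]],
    [0,[-0.1,0,11.6],[0,0,0]],
    [0,[-0.1,0,11.6],[0,0,0]],
    [0,[-0.1,0,11.6],[0,0,0]]
  ]
}}

```text
clock: 28.22
eef_pos: [381.9, -294.6, 47.3]
tcp_rot: [3.141, 0.0, 1.712]
contact_force: [-0.8, 0.2, -0.6]
opening: 1.003
```

Emit:
{"fn": "play_rows", "kwargs": {
  "rows": [
    [60,[0,0,0],[0,0,0]],
    [110,[0,0,0],[0,0,0]],
    [180,[0,0,0],[0,0,0]],
    [180,[0,0,0],[0,0,0]],
    [180,[0,0,0],[0,0,0]],
    [180,[0,0,0],[0,0,0]],
    [180,[0,0,0],[0,0,0]],
    [180,[0,0,0],[0,0,0]]
  ],
  "squeeze": 40
}}

```text
clock: 28.88
eef_pos: [381.6, -295.0, 47.8]
tcp_rot: [3.141, 0.001, 1.711]
contact_force: [-1.4, 0.8, 8.6]
opening: 0.57
```

```bash
python3 - <<'E'
from h import *
s=readout.sense();print(s['clock'],s['eef_pos'],s['opening'])
plan(583.5,-309.5,146,7.8)
E
```

```text
28.8833 [ 381.59868745 -295.04300203   47.82007021] 0.5700250935499471
shift cm [-4.26 19.8  -9.79] rz rad 0.004 (deg -0.2) dist mm 225 jaw now 8.0 q6 -0.80
```

Emit:
{"fn": "play_rows", "kwargs": {
  "rows": [
    [180,[0,0,-0.5],[0,0,0]],
    [180,[0,0,-1.5],[0,0,0]],
    [180,[0,0,-3.5],[0,0,0]],
    [180,[0,0,-6],[0,0,0]],
    [180,[0,0,-8],[0,0,0]],
    [180,[-0.3,1,-9.5],[0,0,0]],
    [180,[-0.8,3,-10],[0,0,0]],
    [180,[-1.2,5,-10],[0,0,0]],
    [180,[-1.5,6,-10],[0,0,0]],
    [180,[-1.5,6,-10],[0,0,0]],
    [180,[-1.5,6,-10],[0,0,0]]
  ]
}}

```text
clock: 29.8
eef_pos: [442.1, -300.7, 146.6]
tcp_rot: [-3.14, -0.001, 1.712]
contact_force: [0.3, 0.4, -2.5]
opening: 0.574
```

```bash
python3 - <<'E'
from h import *
s=readout.sense();print(s['clock'],s['eef_pos'],s['opening'])
p,d,W=wrist('w16')
fit(W,579,-274,105,35,44)
plan(583.5,-309.5,146,7.8)
E
```

```text
29.8 [ 442.09157414 -300.66484319  146.58063504] 0.5736342182876202
6467 rect [ 576.7 -274.9] [ 77.6 166.5] 7.7 circ [ 576.4 -274.8] 86.4 mean [ 572.7 -265.    39.5]
shift cm [-2.870e+00  1.394e+01  1.000e-02] rz rad 0.004 (deg -0.2) dist mm 142 jaw now 8.0 q6 -0.74
```

View pics/w16.png

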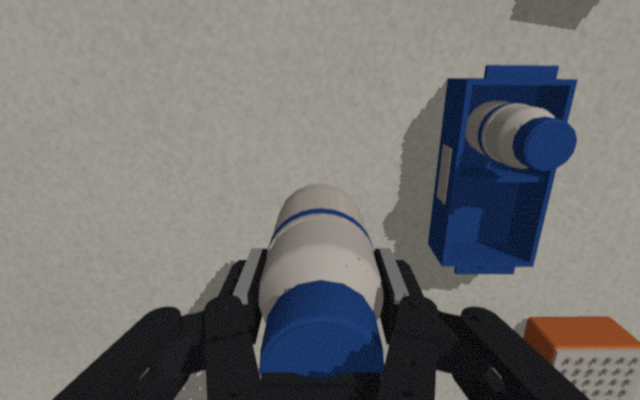

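Emit:
{"fn": "play_rows", "kwargs": {
  "rows": [
    [180,[-0.3,1,0],[0,0,0]],
    [180,[-0.8,3.3,0],[0,0,0]],
    [180,[-1.4,6,0],[0,0,0]],
    [180,[-2,9,0],[0,0,0]],
    [180,[-2.5,11.7,0],[0,0,0]],
    [180,[-2.8,13.4,0],[0,0,0]],
    [180,[-2.9,13.9,0],[0,0,0]],
    [180,[-2.9,13.9,0],[0,0,0]],
    [180,[-2.9,13.9,0],[0,0,0]],
    [180,[-2.9,13.9,0],[0,0,0]]
  ]
}}

```text
clock: 30.68
eef_pos: [582.9, -310.2, 146.4]
tcp_rot: [-3.14, -0.001, 1.71]
contact_force: [0.8, 0.6, -2.1]
opening: 0.57
```

```bash
python3 - <<'E'
from h import *
s=readout.sense();print(s['clock'],s['eef_pos'],s['opening'])
p,d,W=wrist('w17')
plan(583.3,-310.2,52,7.8)
p,d=grab_frame('scene');save('s17.png',cv2.resize(p[140:310,120:320],None,fx=3.5,fy=3.5))
E
```

```text
30.6833 [ 582.90955749 -310.24369902  146.43055251] 0.5695010062209287
shift cm [0.01 0.04 9.46] rz rad 0.003 (deg -0.2) dist mm 95 jaw now 8.0 q6 -0.63
```

View pics/w17.png

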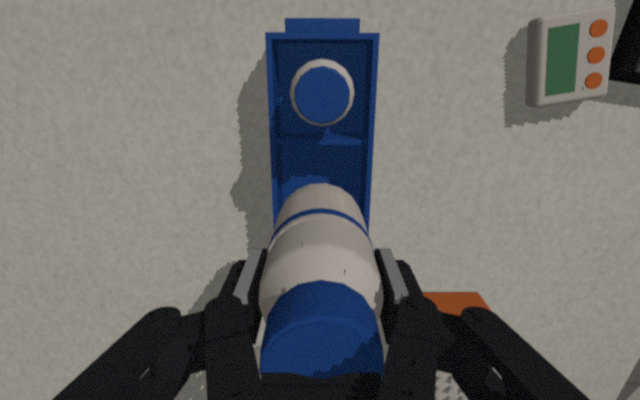

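View pics/s17.png

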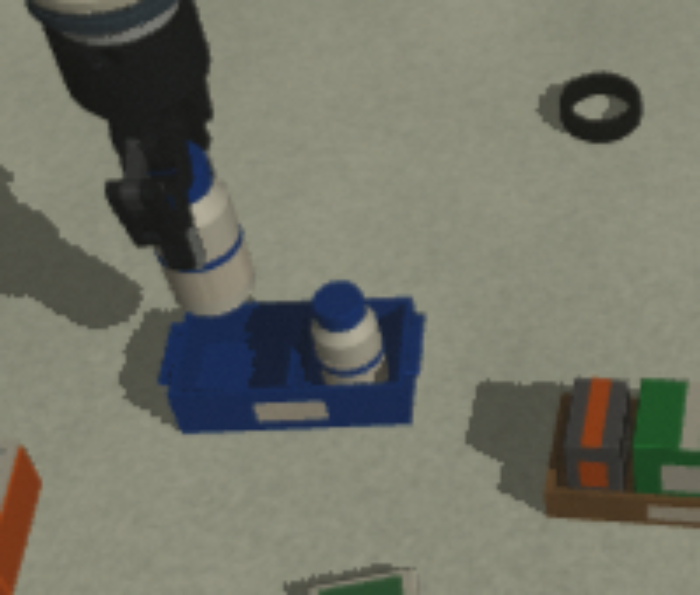

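Aligned (rack centreline ~px 322, bottle 320). Lower.

Emit:
{"fn": "play_rows", "kwargs": {
  "rows": [
    [180,[0,0,1],[0,0,0]],
    [180,[0,0,2.5],[0,0,0]],
    [180,[0,0,4],[0,0,0]],
    [180,[0,0,5.5],[0,0,0]],
    [180,[0,0,6.7],[0,0,0]],
    [180,[0,0,7.7],[0,0,0]],
    [180,[0,0,8.4],[0,0,0]],
    [180,[0,0,8.9],[0,0,0]],
    [180,[0,0,9.1],[0,0,0]],
    [180,[0,0,9.1],[0,0,0]],
    [180,[0,0,9.1],[0,0,0]]
  ]
}}

```text
clock: 31.7
eef_pos: [584.7, -310.6, 56.2]
tcp_rot: [3.141, 0.0, 1.711]
contact_force: [-0.4, 0.4, -1.8]
opening: 0.568
```

Emit:
{"fn": "play_rows", "kwargs": {
  "rows": [
    [180,[0,0,0.1],[0,0,0]],
    [180,[0,0,0.2],[0,0,0]],
    [180,[0,0,0.2],[0,0,0]],
    [180,[0,0,0.2],[0,0,0]]
  ]
}}

```text
clock: 32.03
eef_pos: [584.4, -310.4, 54.0]
tcp_rot: [3.141, 0.0, 1.711]
contact_force: [-0.3, 0.8, -2.2]
opening: 0.57
```

Emit:
{"fn": "play_rows", "kwargs": {
  "rows": [
    [180,[0,0,0.1],[0,0,0]],
    [180,[0,0,0.2],[0,0,0]],
    [180,[0,0,0.25],[0,0,0]],
    [180,[0,0,0.25],[0,0,0]],
    [180,[0,0,0.25],[0,0,0]]
  ]
}}

```text
clock: 32.45
eef_pos: [584.5, -310.5, 51.9]
tcp_rot: [3.141, 0.0, 1.711]
contact_force: [-2.0, 0.6, 6.5]
opening: 0.567
```

Emit:
{"fn": "play_rows", "kwargs": {
  "rows": [
    [100,[0,0,0],[0,0,0]],
    [80,[0,0,0],[0,0,0]],
    [50,[0,0,0],[0,0,0]],
    [30,[0,0,0],[0,0,0]],
    [30,[0,0,0],[0,0,0]],
    [30,[0,0,-1],[0,0,0]],
    [30,[0,0,-3],[0,0,0]],
    [30,[0,0,-6],[0,0,0]],
    [30,[0,0,-9],[0,0,0]],
    [0,[0,0,-12],[0,0,0]],
    [0,[0,0,-12],[0,0,0]],
    [0,[0,0,-12],[0,0,0]]
  ]
}}

```text
clock: 33.45
eef_pos: [585.6, -311.0, 174.2]
tcp_rot: [3.138, 0.003, 1.711]
contact_force: [0.9, -0.6, -1.2]
opening: 0.997
```

```bash
python3 - <<'E'
from h import *
s=readout.sense();print(s['clock'],s['eef_pos'],s['opening'],s['contact_force'])
p,d,W=wrist('w18')
fit(W,584,-310,35,100,122); fit(W,579,-274,105,35,44); fit(W,573,-239,35,74,90)
p,d=grab_frame('scene');save('s18.png',cv2.resize(p[120:310,140:510],None,fx=2.1,fy=2.1)); S=cloud('scene',d)
print('scene before(583.1,232.3)/(572.9,-236) sred, sblu; red; boxes')
fit(S,585,230,35,72,90); fit(S,575,-240,35,72,90); fit(S,584,304,35,100,122)
for a in((631,58,40,66,76),(631,-7,45,60,70),(631,-68,33,56,68)): fit(S,*a)
p,d=grab_frame('top');T=cloud('top',d);save('t18.png',p)
print('top before (584,229.8)/(573.9,-239.4)')
fit(T,585,230,30,72,90); fit(T,575,-240,35,72,90); fit(T,584,304,35,100,122)
E
```

```text
33.45 [ 585.60678999 -311.04981002  174.18636193] 0.9968328164970336 [ 0.89546618 -0.60827246 -1.22629705]
2910 rect [ 582.1 -310.7] [38.4 38.1] 62.0 circ [ 582.5 -311. ] 19.6 mean [ 582.  -308.5  114.4]
4234 rect [ 576.7 -274.4] [ 76.3 165.8] 7.8 circ [ 576.8 -274.5] 86.1 mean [ 573.  -248.4   39.8]
1972 rect [ 571.9 -239.2] [31.6 32.1] 7.9 circ [ 571.8 -239.1] 16.3 mean [ 571.8 -238.6   85.3]
scene before(583.1,232.3)/(572.9,-236) sred, sblu; red; boxes
187 rect [583.  232.4] [30.6 31.8] 33.9 circ [581.9 232.2] 16.7 mean [585.6 231.9  83.5]
176 rect [ 573.4 -236.8] [32.5 31.3] 59.9 circ [ 572.5 -235.4] 17.2 mean [ 576.1 -235.1   83.2]
290 rect [586.8 305.1] [38.2 38.4] 6.5 circ [587.3 305.8] 20.7 mean [590.  303.3 112.8]
480 rect [629.9  50.4] [61.9 54.9] 89.9 circ [630.5  54.3] 36.3 mean [632.1  55.9  70.3]
713 rect [630.8 -11.2] [80.5 55.2] 89.2 circ [633.3  -8.7] 44.1 mean [633.   -6.7  66.3]
368 rect [630.8 -59.5] [51.8 47.9] 2.1 circ [631.3 -65.4] 30.7 mean [632.6 -63.5  62.6]
top before (584,229.8)/(573.9,-239.4)
116 rect [583.7 229.4] [31.4 31.1] 78.8 circ [583.5 230.2] 16.9 mean [583.  229.2  82.6]
118 rect [ 574.6 -239.6] [31.  31.3] 57.6 circ [ 574.7 -239.2] 16.7 mean [ 573.8 -238.9   83. ]
177 rect [586.  300.8] [36.4 38.5] 6.8 circ [587.  301.9] 20.3 mean [586.  300.7 112.5]
```

View pics/w18.png

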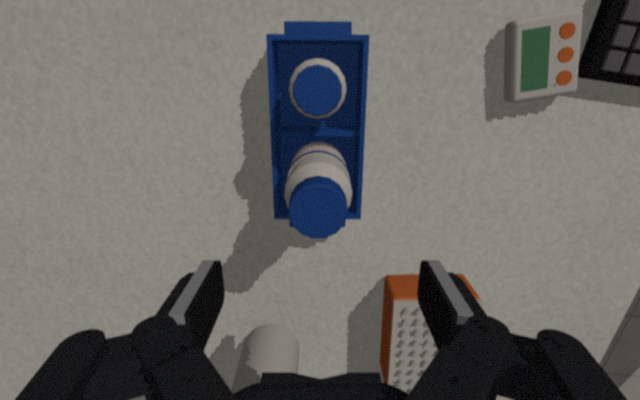

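View pics/s18.png

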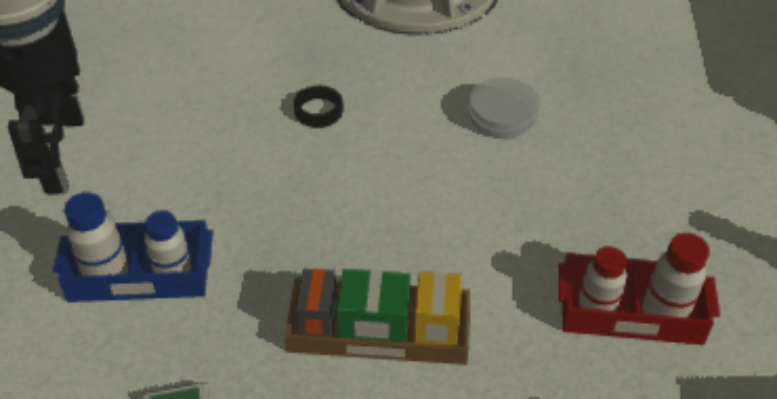

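All five items are standing in place and the gripper is clear, so I'm handing the job in.

```bash
python3 -c "
from rig import r,readout
print(r.sign_off())"
```

```text
the job is handed in; nothing more can be done
None
```

I placed all five items and handed the job in at about 33.5 s of the 128 s allowed. The hand-in reports no verdict, so what follows rests on my own checks.

- **Large bottles:** Each was gripped by its body and lowered in small steps until the force showed contact with the floor. Each stands about 1 mm from the centre of its place. Their tops measured 114.4 mm, which matches standing on the rack floor (110 + 4 mm).
- **Cartons:** They stand in the tray as grey, green and yellow from -y to +y, with roughly 7 to 8 mm gaps. All three look upright. Their tops measured 62.8 mm (grey), 66.9 mm (green) and 70.8 mm (yellow), each within 1 mm of sitting flat on the tray floor.
- **Small bottles:** Before and after readings agree to about 1 mm, which is within the measurement noise.
- **Gripper:** It was open and about 60 mm above the blue cap at the end, touching nothing.

The cameras disagreed with one another by 2 to 4 mm. For example, the red bottle's y position read 300.8 mm from the top camera, 303.7 mm from the wrist camera and 305.1 mm from the scene camera. I placed everything by the wrist camera and tool position. In the last scene-camera check the carton outlines came out too long along the row because they picked up points from neighbouring cartons, so I relied on the wrist measurements there.

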